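# Lock a tube-holder arm onto its ball stand

## Task

Fit the loose tube-holder arm on its ball stand: swing its locking handle right up, set the arm down with its socket on the ball and its tail in the saddle and let go, push the top of its head down past the sprung catches and hold it home with a steady push of about 18 N for a good second, then press the handle fully down to lock it. The ball's height is not known exactly, so feel for it and work gently, never dropping the arm on the stand or forcing it. Leave the arm locked and released, and the other things on the bench where they are.

Things in the scene. Friction and masses are not known exactly. Their poses are not given: they have to be found in the camera images.
- holder: The holder arm: loose, 0.5 to 0.7 kg, aluminium, 275 mm long: round ball socket (41 mm across, 44 mm high) at one end with a small wire tube clip beyond, a straight bar 24 mm wide and 30 mm high, a dark steel foot under its tail, a locking handle on top. Origin: centre of the socket's open mouth, on the arm's flat underside. x from socket to tail, z up. Starts flat on the bench, where a hard push slides it.
- holder_grip (a point): Where to grasp the arm, near its centre of mass: centre of the bar, 118 mm from the socket axis and 31 mm above the arm's underside. Grasp across the 24 mm width, which is the y axis; the bar reaches 15 mm above and below this point. Axes as holder. Free above once the handle is up.
- holder_socket (a point): Where the ball's centre lies when seated: on the socket axis, 22 mm above the mouth (from holder_grip: x -118, z -9 mm). Axes as holder. The bore is 33 mm wide: 1.5 mm play all round the ball. While the handle is below about 0.25 rad its claw stands in the bore and keeps the ball out.
- head_pad (a point): Place to press the head onto the ball: flat top of the head, 44 mm above the arm's underside, 18 mm from the socket axis on the side away from the tail (28 mm wide there). Two sprung catches inside the socket hold the head about 10 mm too high under its own weight; a push of about 8 to 15 N here takes the ball past them, then it meets its stop. Hold about 18 N there for a second.
- holder_tail (a point): Centre of the underside of the arm's tail foot (30 mm long, 24 mm wide), 178 mm from the socket axis (from holder_grip: x +60, z -31 mm). Axes as holder. (A fixed water bath, 230 mm high, fills the bench beyond world x 0.46 and left of world y 0.05: come round in front of it.)
- handle_grip (a point): Centre of the black cross bar (14 mm thick, 36 mm long, round-ended, along the arm's y) at the handle's free end. Pinch it across its ends or press it from above. Handle down: 105 mm from the socket axis, over the bar, 72 mm above the arm's underside. Handle right up: 45 mm from the socket axis, 121 mm above the underside. Its axes turn with the handle.
- handle_hinge (a point): Hinge pin of the handle, along the arm's y: 30 mm from the socket axis towards the tail and 42 mm above the arm's underside. The cross bar goes round it at 81 mm radius, 22 degrees above level when the handle is down. Its axes turn with the handle.
- handle (a joint): Angle of the locking handle: 0 fully down (locked, claw under the ball), 1.0 rad right up (stop). It stays where it is left. At the cross bar, raising it takes under 2 N and pressing it down 4 to 6 N; then it meets its stop and the force rises steeply.
- stand: The ball stand, fixed to the bench: grey base plate 250 x 80 x 12 mm, a steel ball (30 mm) on a 14 mm post near one end, an aluminium saddle near the other. Origin on the bench under the ball; x level from ball to saddle, z up. The seated arm's x points the same way.
- ball_mid (a point): On the vertical axis of the ball, 72 mm above the bench: the ball's centre at the post's middle setting. The post is clamped by hand at a height that is not measured: the true ball centre is up to 7 mm above or below this point, so feel for it. Axes as stand.
- saddle (a point): Centre of the saddle's floor, 178 mm from the ball axis, 50 mm above the bench. The tail foot rests on it between two upright cheeks 30 mm apart, about 17 mm high, with lips flared outwards above to 27 mm. With the ball off its middle setting the seated arm slopes by up to 2.4 degrees. Axes as stand.
- petri_dish: Closed petri dish, 92 mm across, 15 mm high. A bystander, loose, to be left alone; origin at the centre of its underside.
- beaker: Glass beaker, 56 mm across, 70 mm high. A bystander, loose, to be left alone; origin at the centre of its underside.
- small_bottle: Small amber reagent bottle with screw cap, 44 mm across, 89 mm high. A bystander, loose, to be left alone; origin at the centre of its underside.
- dropper: Dropper bottle, 34 mm across, 102 mm high. A bystander, loose, to be left alone; origin at the centre of its underside.
- cup: Specimen cup with screw lid, 62 mm across, 68 mm high. A bystander, loose, to be left alone; origin at the centre of its underside.
- marker: Marker pen lying down, 135 mm long. A bystander, loose, to be left alone; origin at the centre of its underside.

How it is judged (in metres and radians):
On the way, in this order (a step that is already met when the one before it is completed fails the run):
1. the locking handle is raised, to at least 0.8 rad (value of joint handle above 0.8 rad), for 0.2 s.
2. the arm is set on the stand with its socket over the ball, its tail in the saddle and the handle still raised (over 0.4 rad), and let go (horizontal distance between holder_socket and ball_mid below 0.005 m and z of holder_socket in the frame of ball_mid between -0.01 and 0.024 m and y of holder_tail in the frame of saddle between -0.006 and 0.006 m and z of holder_tail in the frame of saddle between -0.004 and 0.006 m and value of joint handle above 0.4 rad and contact force between the fingers and holder below 1 N), for 0.2 s.
3. the head is held home on the ball with a steady push of 12 to 25 N for half a second, handle still raised (horizontal distance between holder_socket and ball_mid below 0.005 m and z of holder_socket in the frame of ball_mid between -0.01 and 0.01 m and y of holder_tail in the frame of saddle between -0.006 and 0.006 m and z of holder_tail in the frame of saddle between -0.004 and 0.006 m and value of joint handle above 0.4 rad and contact force between the fingers and holder between 12 and 25 N), for 0.5 s.
At the end, for the whole second after the job is handed in: The arm is locked on the stand: socket within 5 mm of the ball's axis and down on the ball (socket point no more than 10 mm above and 10 mm below ball_mid), tail foot on the saddle floor (within 6 mm) and within 6 mm of its middle line, handle within 0.04 rad of fully down, arm at rest and released (horizontal distance between holder_socket and ball_mid below 0.005 m and z of holder_socket in the frame of ball_mid between -0.01 and 0.01 m and y of holder_tail in the frame of saddle between -0.006 and 0.006 m and z of holder_tail in the frame of saddle between -0.004 and 0.006 m and value of joint handle below 0.04 rad and linear speed of holder below 0.02 m/s and angle between holder_socket's own z axis and vertical below 0.06 rad and contact force between the fingers and anything else below 0.1 N); the robot touches nothing.
It fails at once if the arm is dropped, knocked or pressed on the stand with more than 60 N (sum of all contacts) (contact force between holder and stand above 60 N).
It fails at once if a bystander is moved by more than 25 mm (distance of any of petri_dish, beaker, small_bottle, dropper, cup, marker from where it was at the start of the episode above 0.025 m).
It also fails if it takes over 72 s, if anything falls off the work surface, if the arm or the gripper's body presses on something with over 40 N, if the wrist force passes 120 N, or if a joint passes its speed limit or range.

## Robot

A 7-joint arm with a two-finger parallel gripper is mounted at the origin on a cart in front of the work surface, level with it; the furniture and walls round the work are solid. World frame = base frame: x ahead of the robot, y to its left, z up, the work surface at z = 0. Lengths are in mm, angles in rad, forces in N, time in s.
With the tool pointing down it reaches from about 400 to 750 mm from the base axis. Payload 19.5 kg.
Tool frame: the origin (TCP) lies on the centre line of the jaws, within the pads' length; the fingertips stand 14 mm ahead of it and the grasp point (between the pads) lies 5 mm behind it; z points along the fingers, y is the line along which they close (so a half turn about z gives the same grasp; the last joint's range is limited). The gripper opens to 85 mm and grips with 20 to 120 N. Pads are 22 mm wide; open, the fingers measure 114 mm over their backs; the gripper's body (76 mm by 85 mm) begins 54 mm behind the grasp point. The pads swing forward as they close: fully open they stand 13 mm farther back than shut.
Start: joints at [1.189, 0.707, -0.028, 1.485, 0.022, 0.951, -0.075], TCP at [191.639, -542.099, 245.268] pointing down, gripper open.
Joint ranges: [-2.71, 2.71], [-0.32, 2.16], [-1.57, 1.52], [0, 2.45], [-1.46, 4.6], [0, 2.02], [-2.83, 2.83]. Speed limits (rad/s): [1.89, 1.89, 2.57, 2.57, 3.01, 3.01, 3.01].

## Interface

Orientations are given as a 3x3 rotation matrix whose columns are the frame's x, y, z axes.
In Python, from workcell import manip, optics, close_job, find_in, trace, pinpoint gives the robot as it stands. The module is installed in compiled form; this text tells all that it offers.
- The arm moves only by the tool jog_arm, never from a script. Its argument "moves" is a list that holds one entry, the list of rows, each a list of 7 numbers: the finger opening in cm, from 0 to 8.54, then the shift along the tool's x, y, z in cm, then the turn, a rotation vector about the tool's x, y, z in degrees. A call has 1 to 12 rows; each row shifts and turns the commanded pose from where the row before left it, along the tool's axes as they then stand; what a row does not reach is not made up. A row lasts 1/10 s, in which the tool goes at most 50 mm and 8.59 degrees, less where a joint would pass 70% of its speed; a pose out of reach is approached as far as the arm can. A call with a gripper value outside its range is refused whole. The fingers move at their own pace and stop on an object; the grip force is fixed at half the most. Time passes only in rows, so rows that do not move let the fingers close. It gives the time, the measured TCP pose, the force, the opening and the grip force at its end, in the units of the state.
- manip.observe(): the state, without advancing time (a new reading comes with each control period).
- optics.get_image(name): name is "scene" or "top"; returns a dict with "color" (384x512x3 uint8, red, green, blue), "camera_matrix" (3x3 intrinsics, pixels), "rvec" (rotation vector, rad) and "tvec" (3), from world to camera coordinates, as OpenCV has them. Camera axes: x right, y down, z forward; pixel columns grow to the right and rows downward; lengths in mm; the calibration is good to about 2 mm. A picture is of the moment at which its call begins. There is no depth.
- close_job(): hands the job in; it is judged then, once.
Trained networks look in a picture, given as the dict that the camera call returned (one of the last four; its "shot" number tells which), for a name from the list of things; names that differ only in an ending like _2 or _b are one class to them, and where a whole thing is asked for, a point or a joint stands for the part that bears it (a point fixed in the world has none). Each returns a list of dicts, best first, with "confidence" (0 to 1); they miss things now and then, are a little off and sometimes report something else, mostly with a low value. They report only what shows in the picture. A call takes as long as a camera call.
- find_in(target, picture): "location" ([column, row] in pixels, amid what is visible of it).
- trace(target, picture): "mask" (384x512 bool, what is visible of it) and "location" ([column, row] in pixels, amid what is visible of it).
- pinpoint(target, picture): "location" ([column, row] in pixels: a listed point, or the origin of a listed thing).
The state is a dict: "time": time; "joint_positions": joint angles; "dq": joint speeds; "joint_torque": joint torques, N m; "ee_pos": TCP position; "tool_rot": TCP orientation; "force": force on the tool from outside, world axes, zero at the start; "torque": the same for the moment, N m; "gripper_width": opening from 0.0 (shut) to 1.0 (fully open); "finger_force": force on a finger pad.
Only numpy, scipy, OpenCV 4.12 (cv2) and the standard library are available. Lean on these libraries where they do the work, as an engineer would, in place of code of your own. Each camera call takes 0.05 s, during which the arm holds its last target. There are 200 camera calls.

## Working session

There is one attempt and no reset: what is moved stays moved. The work goes in short steps, Python scripts to look and compute and a tool call to move; the robot and the scene stay as the last step left them, time stands still between calls to the robot, and variables do not carry over. Pictures are saved under pics/ and viewed, at most 10 in all, crops included, and the job is handed in when it is done.

Besides the shell and the picture viewer there is one more tool, called after ">>>" as name(argument=value, ...) on one line, values as JSON. jog_arm: Moves the arm, as the interface text tells. Its arguments: {"type":"object","properties":{"moves":{"type":"array","items":{"type":"array","items":{"type":"array","items":{"type":"number"}}}}},"required":["moves"]}

```bash
mkdir -p pics
cat > h.py <<'E'
import numpy as np, cv2
from workcell import manip, optics, close_job, find_in, trace, pinpoint
def cam(p):
    R=cv2.Rodrigues(np.array(p["rvec"],float))[0];t=np.array(p["tvec"],float).ravel();K=np.array(p["camera_matrix"],float);return K,R,t
def onz(p,uv,z):
    K,R,t=cam(p);d=R.T@np.linalg.inv(K)@np.array([uv[0],uv[1],1.]);c=-R.T@t
    return c+d*(z-c[2])/d[2]
def proj(p,X):
    K,R,t=cam(p);x=K@(R@np.array(X,float)+t);return x[:2]/x[2]
def tri(ps,uvs):
    A=[];b=[]
    for p,uv in zip(ps,uvs):
        K,R,t=cam(p);d=R.T@np.linalg.inv(K)@np.array([uv[0],uv[1],1.]);d/=np.linalg.norm(d);c=-R.T@t
        P=np.eye(3)-np.outer(d,d);A.append(P);b.append(P@c)
    return np.linalg.solve(sum(A),sum(b))
def save(p,n,s=1,crop=None):
    im=p["color"][:,:,::-1]
    if crop: im=im[crop[1]:crop[3],crop[0]:crop[2]]
    cv2.imwrite("pics/"+n,cv2.resize(im,None,fx=s,fy=s,interpolation=cv2.INTER_CUBIC))
E
python3 - <<'E'
from h import *
np.set_printoptions(precision=1,suppress=True)
s=optics.get_image("scene");t=optics.get_image("top")
save(s,"s0.png",1.5);save(t,"t0.png",1.5)
for n in ["holder","holder_grip","holder_socket","head_pad","holder_tail","handle_grip","handle_hinge","stand","ball_mid","saddle"]:
    a=pinpoint(n,s);b=pinpoint(n,t)
    o=[n]
    for q in(a,b):o.append([(np.round(x["location"],1).tolist(),round(x["confidence"],2)) for x in q[:2]])
    if a and b:o.append(tri([s,t],[a[0]["location"],b[0]["location"]]))
    print(*o)
for n in ["petri_dish","beaker","small_bottle","dropper","cup","marker"]:
    b=pinpoint(n,t)
    if b: print(n,b[0]["confidence"],b[0]["location"],onz(t,b[0]["location"],0))
o=manip.observe();print(o["ee_pos"],o["tool_rot"],o["force"])
for p in(s,t):
    K,R,tt=cam(p);print(-R.T@tt)
E
```

```text
holder [([255.6, 247.3], 0.76), ([302.8, 176.5], 0.75)] [([201.8, 236.7], 0.97), ([199.7, 232.7], 0.57)] [430.   80.6  12.9]
holder_grip [] [([236.5, 240.1], 0.59)]
holder_socket [([256.9, 245.0], 0.69)] [([205.0, 237.4], 0.92)] [429.8  72.4  17.6]
head_pad [([249.0, 237.1], 0.67)] [([199.5, 234.2], 0.64)] [442.1  89.   43.3]
holder_tail [([307.7, 234.9], 0.9), ([351.0, 211.7], 0.24)] [([258.3, 239.5], 0.86), ([319.6, 239.0], 0.63)] [ 419.7 -103.7   -6.5]
handle_grip [([287.5, 214.4], 0.43)] [([198.5, 234.1], 0.68), ([230.1, 237.3], 0.45)] [412.7  44.3 118.9]
handle_hinge [([264.5, 231.3], 0.52)] [([212.6, 234.0], 0.58)] [440.2  43.   47.3]
stand [([267.8, 211.6], 0.85)] [([261.9, 179.4], 0.89)] [ 623.8 -110.5  -18.9]
ball_mid [([267.8, 185.0], 0.85), ([255.8, 245.7], 0.41)] [([259.0, 177.4], 0.64)] [ 620.6 -101.7   84.3]
saddle [([304.8, 174.1], 0.78)] [([315.8, 174.6], 0.76)] [ 633.6 -277.6   74.2]
petri_dish 0.9 [322.5, 237.2] [ 426.6 -315.9    0. ]
beaker 0.72 [299.1, 135.6] [ 763.7 -240.8    0. ]
small_bottle 0.47 [325.4, 149.3] [ 717.9 -328.2    0. ]
dropper 0.57 [254.6, 134.2] [768.4 -92.7   0. ]
cup 0.83 [360.5, 191.7] [ 576.6 -443.5    0. ]
marker 0.59 [126.7, 247.3] [395.4 327.2   0. ]
[ 191.7 -542.1  245.3] [[ 0.9  0.3 -0. ]
 [ 0.3 -0.9  0. ]
 [ 0.  -0.  -1. ]] [-0.6  0.4 -1.1]
[-447.6  667.4  701.2]
[ 514.6  -55.7 1622.3]
```

View pics/s0.png

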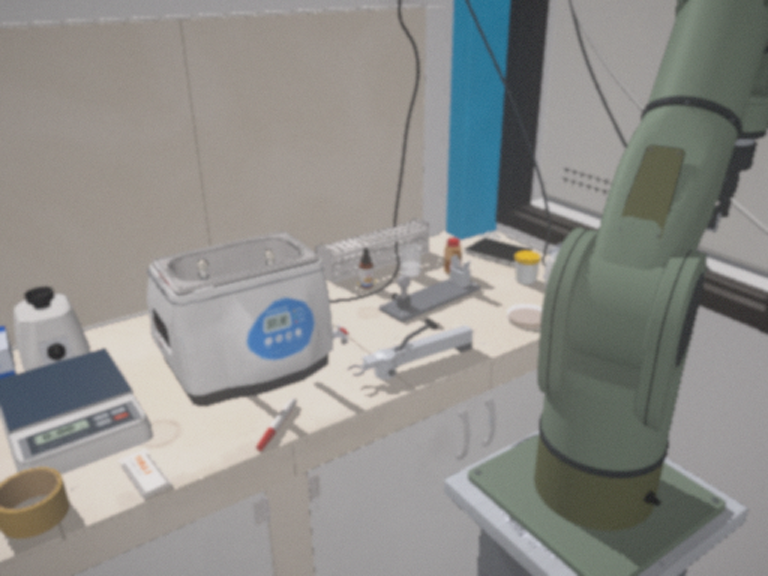

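View pics/t0.png

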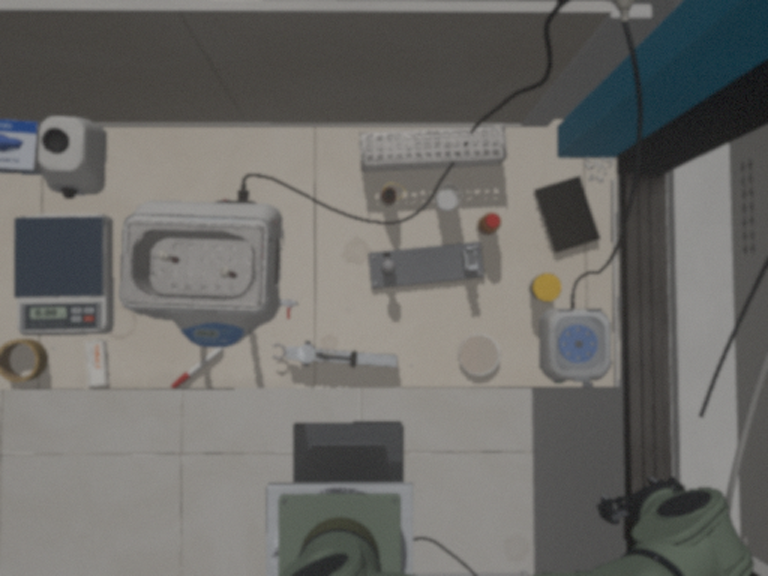

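The pictures show the holder at about (205..258, 237) px in the top view, socket to the left. The stand runs from its ball at (259,177) to the saddle at (315,174), and the bath is up and to the left. Next I'll zoom in and fit planar poses using the known heights.

```bash
cat > fit.py <<'E'
from h import *
from scipy.optimize import least_squares
H={"holder":(0,0,0),"holder_socket":(0,0,22),"head_pad":(-18,0,44),"holder_tail":(178,0,0),"handle_hinge":(30,0,42),"holder_grip":(118,0,31)}
S={"stand":(0,0,0),"ball_mid":(0,0,72),"saddle":(178,0,50)}
def fit(model,ps,z0=0,x0=(430,70,-1.6),sel=None,show=True):
    obs=[]
    for p in ps:
        for n,l in model.items():
            for q in pinpoint(n,p)[:2]:
                if q["confidence"]>.35: obs.append((p,n,np.array(l,float),np.array(q["location"]),q["confidence"]))
    def W(v,l): c,s=np.cos(v[2]),np.sin(v[2]);return np.array([v[0]+c*l[0]-s*l[1],v[1]+s*l[0]+c*l[1],l[2]+z0])
    f=lambda v:np.concatenate([(proj(o[0],W(v,o[2]))-o[3])*o[4] for o in obs])
    r=least_squares(f,x0,loss="soft_l1",x_scale=[10,10,.1])
    if show:
        for o in obs: print(" ",o[1],round(o[4],2),np.round(proj(o[0],W(r.x,o[2]))-o[3],1))
    return r.x
E
python3 - <<'E'
from fit import *
np.set_printoptions(precision=3,suppress=True)
s=optics.get_image("scene");t=optics.get_image("top")
for nm,M,x0 in(("H",H,(430,75,-1.6)),("S",S,(620,-100,-1.6))):
    for ps in([t],[s],[s,t]): print(nm,fit(M,ps,0,x0,show=len(ps)==2))
for n in ["holder","stand"]:
    m=trace(n,t)[0]["mask"].astype(np.uint8);ys,xs=np.nonzero(m);print(n,cv2.minAreaRect(np.stack([xs,ys],1).astype(np.float32)),m.sum())
save(t,"t1.png",4,(170,150,350,270)); save(s,"s1.png",4,(230,150,400,260))
E
```

```text
H [435.846  71.527  -1.672]
H [438.242  67.653  -1.647]
  holder 0.71 [-0.1  0.7]
  holder 0.67 [-45.1  68.1]
  holder_socket 0.89 [ 0.6 -1.1]
  head_pad 0.59 [ 2.  -2.3]
  holder_tail 0.65 [0.4 1.4]
  handle_hinge 0.63 [-2.   6.9]
  holder_grip 0.72 [-0.2  0.8]
  holder 0.69 [ 1.3 -1.2]
  holder_socket 0.97 [0.2 0.1]
  head_pad 0.94 [-0.7  0.1]
  holder_tail 0.97 [ 0.8 -0.6]
  holder_tail 0.54 [-61.6   1. ]
  handle_hinge 0.52 [-0.4  0.9]
  holder_grip 0.67 [ 4.1 -0.6]
H [435.909  70.651  -1.666]
S [ 622.734 -112.727   -1.487]
S [ 617.392 -100.96    -1.39 ]
  stand 0.97 [-0.3 -2.9]
  ball_mid 0.94 [2.1 0.3]
  saddle 0.78 [3.3 0.4]
  stand 0.78 [-0.7 -1.8]
  ball_mid 0.92 [-2.2  0.1]
  ball_mid 0.67 [-51.5   2.8]
  saddle 0.86 [ 2.6 -1.3]
S [ 622.815 -107.992   -1.466]
holder ((226.04241943359375, 236.2909698486328), (74.27008056640625, 13.09720230102539), 2.0095536708831787) 560
stand ((283.302001953125, 177.01980590820312), (25.373449325561523, 75.82183074951172), 84.2894058227539) 1863
```

View pics/t1.png

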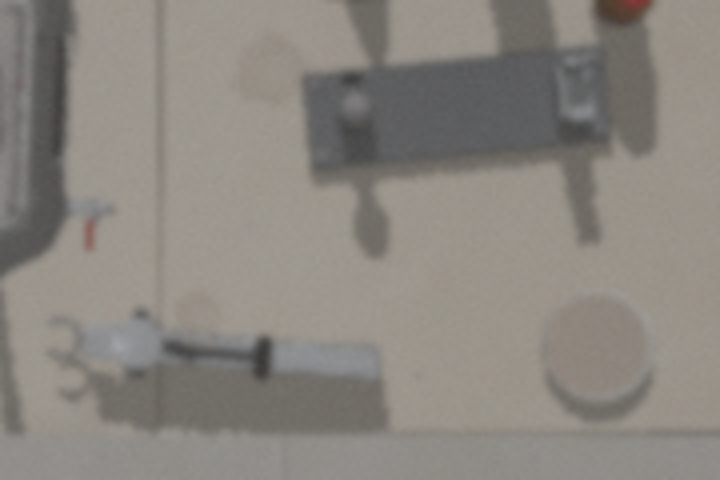

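View pics/s1.png

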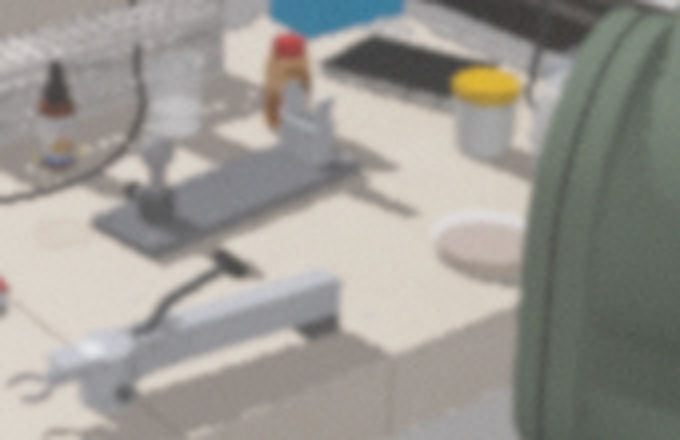

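```bash
cat >> h.py <<'E'
from scipy.spatial.transform import Rotation as Ro
def yawR(a):  # tool down, tool y along world angle a
    y=np.array([np.cos(a),np.sin(a),0]);z=np.array([0,0,-1.]);return np.stack([np.cross(y,z),y,z],1)
def plan(pos,R=None,w=8.5):
    o=manip.observe();R0=np.array(o["tool_rot"]);p0=np.array(o["ee_pos"])
    if R is None:R=R0
    rv=np.degrees(Ro.from_matrix(R0.T@R).as_rotvec())
    print("shift cm (after turn axes)",np.round(R.T@(np.array(pos)-p0)/10,2),"before-turn axes",np.round(R0.T@(np.array(pos)-p0)/10,2),"turn deg",np.round(rv,1))
def st():
    o=manip.observe();print("t",round(o["time"],2),"p",np.round(o["ee_pos"],1),"F",np.round(o["force"],1),"T",np.round(o["torque"],2),"w",round(o["gripper_width"],3),"ff",o["finger_force"],"yaw_y",round(np.arctan2(o["tool_rot"][1][1],o["tool_rot"][0][1]),3))
E
python3 - <<'E'
from h import *
s=optics.get_image("scene");t=optics.get_image("top")
a=(288,215.75);b=(235.5,239.25);print(tri([s,t],[a,b]))
X=np.array([435.9,70.7]);
for ang in(-1.64,-1.666):
  d=np.array([np.cos(ang),np.sin(ang)])
  for h in np.arange(0,.8,.1):
    th=np.radians(21.8)+h;L=30+81*np.cos(th);Z=42+81*np.sin(th);P=[*(X+L*d),Z]
    print(ang,h.round(1),np.round(P),proj(s,P).round(1),proj(t,P).round(1))
plan([424,-25,220],yawR(-0.08));st()
print(np.round(manip.observe()["tool_rot"],3).tolist())
E
```

```text
[425.58060406 -30.089254    80.85258494]
-1.64 0.0 [429. -34.  72.] [288.6 217.6] [236.8 238. ]
-1.64 0.1 [429. -31.  79.] [287.6 215.7] [235.7 238.1]
-1.64 0.2 [429. -27.  86.] [286.5 213.9] [234.3 238.1]
-1.64 0.3 [429. -22.  93.] [285.1 212.3] [232.7 238.2]
-1.64 0.4 [430. -17.  99.] [283.6 210.9] [231.  238.1]
-1.64 0.5 [430. -11. 104.] [281.9 209.7] [229.  238.1]
-1.64 0.6 [431.  -4. 109.] [280.  208.8] [226.8 238.1]
-1.64 0.7 [431.   3. 113.] [277.9 208.1] [224.5 238. ]
-1.666 0.0 [426. -34.  72.] [289.1 218. ] [236.7 238.9]
-1.666 0.1 [426. -31.  79.] [288.1 216. ] [235.6 238.9]
-1.666 0.2 [427. -27.  86.] [287.  214.2] [234.3 239. ]
-1.666 0.3 [427. -22.  93.] [285.6 212.6] [232.7 238.9]
-1.666 0.4 [428. -16.  99.] [284.  211.2] [230.9 238.9]
-1.666 0.5 [428. -11. 104.] [282.3 210. ] [228.9 238.8]
-1.666 0.6 [429.  -4. 109.] [280.3 209.1] [226.8 238.7]
-1.666 0.7 [429.   3. 113.] [278.2 208.3] [224.5 238.6]
shift cm (after turn axes) [53.4  19.03  2.53] before-turn axes [ 39.14 -41.01   2.53] turn deg [ -0.   -0.  -65.9]
t 3.5 p [ 191.7 -542.1  245.3] F [-0.3 -0.5 -0.7] T [0.03 0.03 0.01] w 0.994 ff 0.0 yaw_y -1.231
[[0.943, 0.333, -0.0], [0.333, -0.943, 0.0], [0.0, -0.0, -1.0]]
```

>>> jog_arm(moves=[[[8.5, 4.6, -1.2, 0, 0, 0, -4.7], [8.5, 4.6, -1.2, 0, 0, 0, -4.7], [8.5, 4.5, -1.2, 0, 0, 0, -4.7], [8.5, 4.4, -1.2, 0.2, 0, 0, -4.7], [8.5, 4.3, -1.2, 0.2, 0, 0, -4.7], [8.5, 4.2, -1.2, 0.2, 0, 0, -4.7], [8.5, 4.1, -1.2, 0.2, 0, 0, -4.7], [8.5, 4.0, -1.2, 0.2, 0, 0, -4.7], [8.5, 3.9, -1.2, 0.2, 0, 0, -4.7], [8.5, 3.8, -1.2, 0.2, 0, 0, -4.7], [8.5, 3.7, -1.2, 0.2, 0, 0, -4.7], [8.5, 3.6, -1.2, 0.2, 0, 0, -4.7]]])

```text
time: 4.7
ee_pos: [437.1, -111.5, 227.3]
tool_rot: [[0.241, 0.971, 0.001], [0.971, -0.241, 0.0], [0.0, 0.0, -1.0]]
force: [0.7, 0.4, 0.0]
gripper_width: 0.993
finger_force: 0.0
```

```bash
python3 -c "
from h import *
st();plan([426,-30,160],yawR(-0.08));plan([426,-30,76],yawR(-0.08))"
```

```text
t 4.7 p [ 437.1 -111.5  227.3] F [0.7 0.4 0. ] T [ 0.01 -0.07 -0.02] w 0.993 ff 0.0 yaw_y -0.243
shift cm (after turn axes) [ 8.04 -1.75  6.73] before-turn axes [ 7.64 -3.04  6.73] turn deg [ 0.  -0.  -9.3]
shift cm (after turn axes) [ 8.04 -1.75 15.13] before-turn axes [ 7.64 -3.04 15.13] turn deg [ 0.  -0.  -9.3]
```

>>> jog_arm(moves=[[[8.5, 2.5, -1.0, 1.5, 0, 0, -4.6], [8.5, 2.6, -1.0, 2.5, 0, 0, -4.7], [6.5, 2.7, -0.3, 3, 0, 0, 0], [6, 0, 0, 3, 0, 0, 0], [6, 0, 0, 2, 0, 0, 0], [6, 0, 0, 1.5, 0, 0, 0], [6, 0, 0, 1, 0, 0, 0], [6, 0, 0, 0, 0, 0, 0]]])

```text
time: 5.5
ee_pos: [426.7, -31.9, 81.4]
tool_rot: [[0.084, 0.996, -0.001], [0.996, -0.084, 0.0], [-0.0, -0.001, -1.0]]
force: [-0.6, 0.3, 0.1]
gripper_width: 0.703
finger_force: 0.0
```

```bash
python3 -c "
from h import *
st();plan([426,-30,74],yawR(-0.08));s=optics.get_image('scene');save(s,'s2.png',4,(230,160,360,270))"
```

```text
t 5.5 p [426.7 -31.9  81.4] F [-0.6  0.3  0.1] T [ 0.02 -0.02 -0.03] w 0.703 ff 0.0 yaw_y -0.084
shift cm (after turn axes) [ 0.18 -0.08  0.74] before-turn axes [ 0.18 -0.08  0.74] turn deg [-0.1  0.  -0.2]
```

View pics/s2.png

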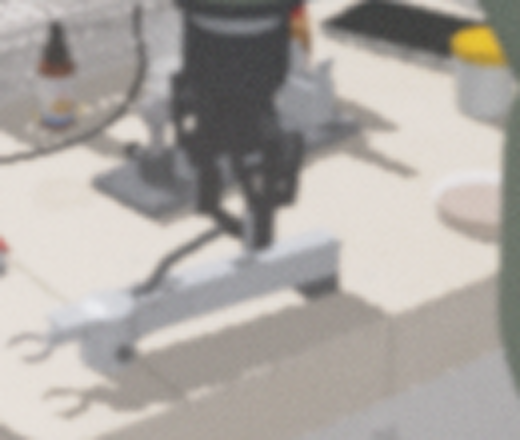

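The fingers straddle the cross bar, with the front finger at about (260,225) in the crop. I'll lower a little and close.

>>> jog_arm(moves=[[[6, 0.2, 0, 0.5, 0, 0, 0], [3, 0, 0, 0, 0, 0, 0], [3, 0, 0, 0, 0, 0, 0], [2.5, 0, 0, 0, 0, 0, 0], [2.5, 0, 0, 0, 0, 0, 0], [2.5, 0, 0, 0, 0, 0, 0]]])

```text
time: 6.15
ee_pos: [427.3, -30.1, 77.6]
tool_rot: [[0.084, 0.996, 0.001], [0.996, -0.084, 0.0], [0.0, 0.001, -1.0]]
force: [-0.5, -1.2, 5.7]
gripper_width: 0.374
finger_force: 58.9
```

>>> jog_arm(moves=[[[2.5, 0.2, 0, -0.35, 0, 0, 0], [2.5, 0.2, 0, -0.35, 0, 0, 0], [2.5, 0.25, 0, -0.33, 0, 0, 0], [2.5, 0.25, 0, -0.32, 0, 0, 0], [2.5, 0.55, 0, -0.59, 0, 0, 0], [2.5, 0.6, 0, -0.53, 0, 0, 0]]])

```text
time: 6.75
ee_pos: [428.9, -9.1, 102.5]
tool_rot: [[0.084, 0.996, -0.0], [0.996, -0.084, 0.0], [0.0, -0.0, -1.0]]
force: [0.1, -0.8, -3.7]
gripper_width: 0.372
finger_force: 59.7
```

>>> jog_arm(moves=[[[2.5, 0.6, 0, -0.48, 0, 0, 0], [2.5, 0.66, 0, -0.45, 0, 0, 0], [2.5, 0.71, 0, -0.38, 0, 0, 0], [2.5, 0.73, 0, -0.32, 0, 0, 0], [2.5, 0.75, 0, -0.24, 0, 0, 0], [2.5, 0.3, 0, -0.05, 0, 0, 0], [2.5, 0, 0, 0, 0, 0, 0]]])

```text
time: 7.45
ee_pos: [432.2, 28.4, 121.3]
tool_rot: [[0.083, 0.997, 0.0], [0.997, -0.083, 0.001], [0.001, 0.0, -1.0]]
force: [-0.8, 2.5, 2.3]
gripper_width: 0.374
finger_force: 59.8
```

```bash
python3 -c "
from h import *
st();s=optics.get_image('scene');save(s,'s3.png',4,(210,150,340,270))"
```

```text
t 7.45 p [432.2  28.4 121.3] F [-0.8  2.5  2.3] T [ 0.3   0.01 -0.  ] w 0.374 ff 59.84210729598999 yaw_y -0.083
```

View pics/s3.png

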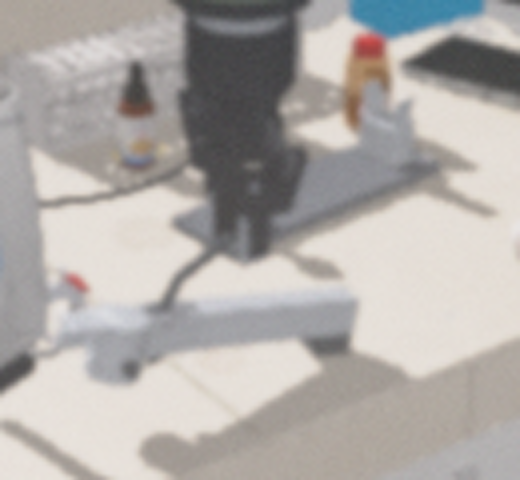

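Run:
```python
from fit import *
np.set_printoptions(precision=3,suppress=True)
s=optics.get_image("scene");t=optics.get_image("top")
for n in ["holder","holder_socket","head_pad","holder_tail","handle_hinge"]:
    a=pinpoint(n,s);b=pinpoint(n,t)
    print(n,[(np.round(q[0]["location"],1),round(q[0]["confidence"],2)) if q else None for q in(a,b)], tri([s,t],[a[0]["location"],b[0]["location"]]) if a and b else "")
print(fit(H,[s,t],0,(436,90,-1.65),show=True))
save(t,"t3.png",5,(170,190,300,270))
```

```text
holder [(array([236.9, 239.3]), 0.58), (array([184.9, 234.6]), 0.65)] [440.05  132.565  52.974]
holder_socket [(array([238.6, 234.2]), 0.57), (array([185.3, 235.4]), 0.61)] [437.912 128.771  69.006]
head_pad [(array([232.5, 231. ]), 0.98), (array([184. , 233.2]), 0.67)] [447.786 136.115  76.577]
holder_tail [(array([291.7, 235.1]), 0.78), (array([219.3, 240.8]), 0.58)] [403.137   3.737  40.248]
handle_hinge [(array([249.9, 225.1]), 0.66), (array([256.7, 179. ]), 0.66)] [640.599 -75.216 -67.548]
  holder 0.58 [ 1.5 14.2]
  holder_socket 0.57 [-0.5 12.7]
  head_pad 0.98 [-0.5 10.8]
  holder_tail 0.78 [0.9 2.5]
  handle_hinge 0.66 [-2.2 13. ]
  holder_grip 0.69 [1.6 6.9]
  holder 0.65 [ 3.1 -3.6]
  holder_socket 0.61 [ 2.  -4.1]
  head_pad 0.67 [-3.1 -2.3]
  holder_tail 0.58 [22.5 -3.3]
  holder_tail 0.49 [ 2.3 -0.8]
  handle_hinge 0.66 [-60.8  53.6]
  holder_grip 0.75 [ 3.3 -1.1]
[448.198 126.91   -1.693]
```

View pics/t3.png

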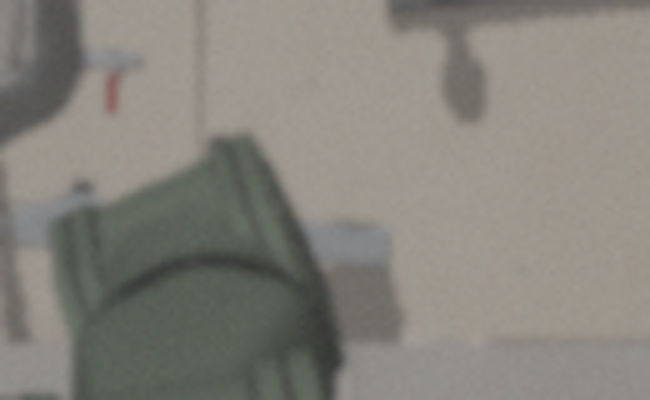

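The picture shows that the pinch carried the whole holder. It is lifted about 44 mm and moved towards the bath, and the handle hardly turned. I'll set it back down farther from the bath, then regrasp and turn the tool along with the handle.

>>> jog_arm(moves=[[[2.5, -1, 0, 0, 0, 0, 0], [2.5, -2, 0, 0, 0, 0, 0], [2.5, -2, 0, 0.3, 0, 0, 0], [2.5, -2, 0, 0.8, 0, 0, 0], [2.5, -2, 0, 0.8, 0, 0, 0], [2.5, -0.8, 0, 0.8, 0, 0, 0], [2.5, 0, 0, 0.4, 0, 0, 0], [2.5, 0, 0, 0.4, 0, 0, 0], [2.5, 0, 0, 0.2, 0, 0, 0], [2.5, 0, 0, 0, 0, 0, 0]]])

```text
time: 9.7
ee_pos: [423.6, -69.8, 84.1]
tool_rot: [[0.084, 0.996, -0.001], [0.996, -0.084, -0.001], [-0.001, -0.001, -1.0]]
force: [0.4, -2.8, 0.4]
gripper_width: 0.373
finger_force: 60.0
```

Run:
```python
from fit import *
st()
s=optics.get_image("scene");save(s,"s4.png",4,(230,150,360,270))
```

```text
t 9.7 p [423.6 -69.8  84.1] F [ 0.4 -2.8  0.4] T [-0.76  0.22  0.06] w 0.373 ff 59.9510782957077 yaw_y -0.085
```

View pics/s4.png

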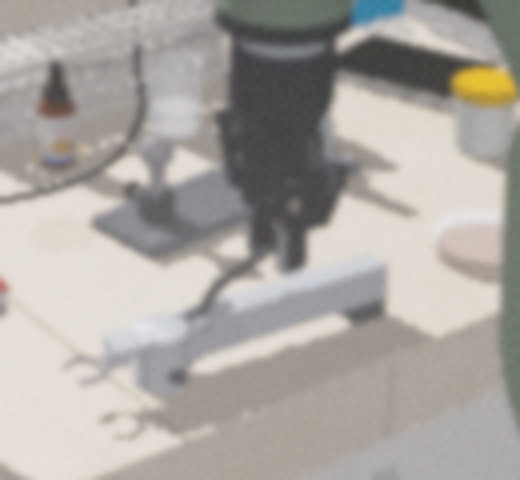

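The holder is back near the bench, clear of the bath. I'll feel down for the bench and then release.

>>> jog_arm(moves=[[[2.5, 0, 0, 0.15, 0, 0, 0], [2.5, 0, 0, 0.15, 0, 0, 0], [2.5, 0, 0, 0, 0, 0, 0]]])

```text
time: 10.05
ee_pos: [423.7, -70.1, 81.3]
tool_rot: [[0.085, 0.996, -0.0], [0.996, -0.085, -0.001], [-0.001, -0.0, -1.0]]
force: [-0.6, -6.2, 4.7]
gripper_width: 0.376
finger_force: 60.4
```

>>> jog_arm(moves=[[[5.5, 0, 0, 0, 0, 0, 0], [5.5, 0, 0, 0, 0, 0, 0], [5.5, 0, 0, 0, 0, 0, 0], [5.5, 0, 0, 0, 0, 6.5, 0], [5.5, 0, 0, 0, 0, 6.5, 0], [5.5, 0, 0, 0, 0, 6.5, 0], [5.5, 0, 0, 0, 0, 6.5, 0], [5.5, 0, 0, 0, 0, 0, 0]]])

```text
time: 10.85
ee_pos: [421.9, -72.8, 78.2]
tool_rot: [[0.088, 0.996, 0.027], [0.922, -0.092, 0.377], [0.378, -0.008, -0.926]]
force: [-0.1, 0.2, -0.1]
gripper_width: 0.637
finger_force: 0.0
```

Run:
```python
from fit import *
np.set_printoptions(precision=3,suppress=True)
st();print(manip.observe()["joint_positions"])
s=optics.get_image("scene");t=optics.get_image("top")
print(fit(H,[s,t],0,(430,35,-1.65),show=True))
save(s,"s5.png",5,(235,190,345,260))
for p in(s,t):
  q=pinpoint("handle_grip",p);print([(x["location"],x["confidence"]) for x in q[:2]])
print(proj(s,manip.observe()["ee_pos"]))
```

```text
t 10.85 p [421.9 -72.8  78.2] F [-0.1  0.2 -0.1] T [-0.36  0.03 -0.02] w 0.637 ff 0.0 yaw_y -0.092
[ 0.677  0.957 -0.604  2.079  0.354  0.304 -0.159]
  holder 0.96 [-1.5  4.9]
  holder_socket 0.61 [ 2.1 -2.8]
  head_pad 0.68 [ 1.4 -0.4]
  holder_tail 0.8 [-1.5  1.4]
  holder_tail 0.75 [45.4 44.2]
  handle_hinge 0.4 [-1.9  4.1]
  holder_grip 0.61 [-2.4  1.1]
  holder_grip 0.39 [37.3 -7. ]
  holder 0.75 [ 0.4 -4.3]
  holder 0.57 [-94.6  60.8]
  holder_socket 0.61 [ 0.2 -5. ]
  head_pad 0.66 [3.7 1. ]
  head_pad 0.65 [-107.9   84.3]
  handle_hinge 0.58 [ 1.3 -2.8]
  holder_grip 0.66 [ 4.  -3.8]
[441.3    26.469  -1.619]
[([299.0, 210.2], 0.69)]
[([245.9, 239.9], 0.44)]
[299.423 212.892]
```

View pics/s5.png

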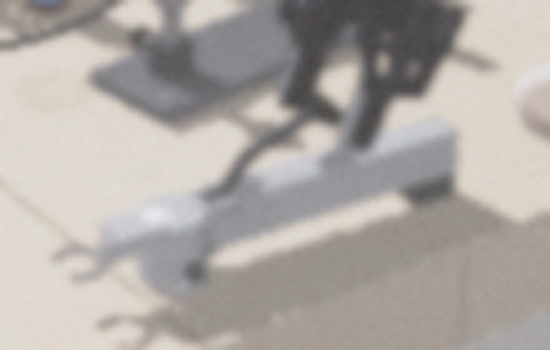

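>>> jog_arm(moves=[[[2.5, 0, 0, 0, 0, 0, 0], [2.5, 0, 0, 0, 0, 0, 0], [2.5, 0, 0, 0, 0, 0, 0], [2.5, 0, 0, 0, 0, 0, 0], [2.5, 0.31, 0, -0.23, 0, -2.87, 0], [2.5, 0.31, 0, -0.23, 0, -2.87, 0], [2.5, 0.62, 0, -0.46, 0, -5.73, 0], [2.5, 0.62, 0, -0.46, 0, -5.73, 0], [2.5, 0, 0, 0, 0, 0, 0]]])

```text
time: 12.55
ee_pos: [424.4, -53.1, 96.9]
tool_rot: [[0.076, 0.997, 0.001], [0.992, -0.076, 0.098], [0.098, -0.006, -0.995]]
force: [0.6, 4.6, 2.5]
gripper_width: 0.373
finger_force: 60.1
```

Run:
```python
from fit import *
st()
s=optics.get_image("scene");
print(fit(H,[s],0,(441,26,-1.65),show=True))
```

```text
t 12.55 p [424.4 -53.1  96.9] F [0.6 4.6 2.5] T [ 0.95  0.11 -0.06] w 0.373 ff 60.11208951473236 yaw_y -0.076
  holder 0.89 [-1.5  1.6]
  holder_socket 0.72 [ 0.3 -6.2]
  head_pad 0.73 [ 0.8 -1.9]
  holder_tail 0.65 [-5.5 -3.4]
  holder_tail 0.54 [45.8 14.2]
  handle_hinge 0.63 [35.5 37.7]
  handle_hinge 0.62 [-1.2  0. ]
[445.73838656  26.60779246  -1.56133871]
```

>>> jog_arm(moves=[[[2.5, 0.62, 0, -0.46, 0, -5.73, 0], [2.5, 0.62, 0, -0.46, 0, -5.73, 0], [2.5, 0.62, 0, -0.46, 0, -5.73, 0], [2.5, 0.62, 0, -0.46, 0, -5.73, 0], [2.5, 0.31, 0, -0.23, 0, -2.87, 0], [2.5, 0, 0, 0, 0, 0, 0]]])

```text
time: 13.5
ee_pos: [425.4, -32.8, 112.7]
tool_rot: [[0.077, 0.996, -0.037], [0.951, -0.084, -0.299], [-0.301, -0.012, -0.954]]
force: [2.0, -11.1, 39.0]
gripper_width: 0.377
finger_force: 62.6
```

Run:
```python
from fit import *
st()
s=optics.get_image("scene");save(s,"s6.png",4,(220,140,360,260))
```

```text
t 13.5 p [425.4 -32.8 112.7] F [  2.  -11.1  39. ] T [-4.22  0.1  -0.19] w 0.377 ff 62.60036587715149 yaw_y -0.084
```

View pics/s6.png

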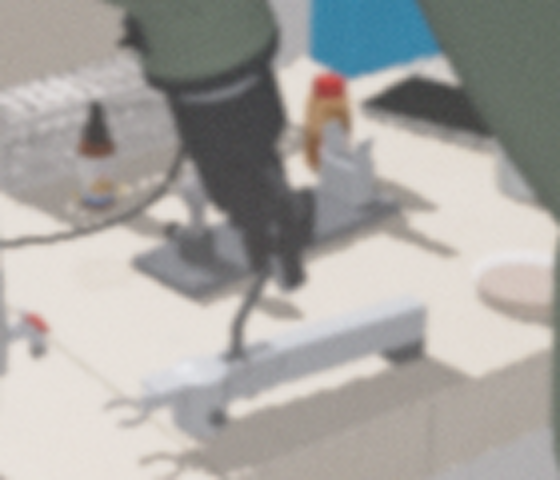

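>>> jog_arm(moves=[[[2.5, -0.31, 0, 0.23, 0, 2.87, 0], [2.5, 0, 0, 0, 0, 0, 0]]])

```text
time: 13.75
ee_pos: [424.9, -37.7, 110.9]
tool_rot: [[0.082, 0.996, -0.034], [0.966, -0.088, -0.245], [-0.247, -0.012, -0.969]]
force: [2.1, -11.1, 22.6]
gripper_width: 0.372
finger_force: 61.6
```

>>> jog_arm(moves=[[[2.5, -0.05, 0, -0.2, 0, 0, 0], [2.5, 0, 0, 0, 0, 0, 0]]])

```text
time: 13.95
ee_pos: [424.8, -35.6, 112.1]
tool_rot: [[0.079, 0.996, -0.034], [0.966, -0.085, -0.245], [-0.247, -0.014, -0.969]]
force: [-0.4, -4.1, 7.8]
gripper_width: 0.378
finger_force: 60.7
```

```bash
python3 -c "
from h import *
st()"
```

```text
t 13.95 p [424.8 -35.6 112.1] F [-0.4 -4.1  7.8] T [-1.12  0.13 -0.19] w 0.378 ff 60.717995166778564 yaw_y -0.085
```

>>> jog_arm(moves=[[[5.5, 0, 0, 0, 0, 0, 0], [5.5, 0, 0, 0, 0, 0, 0], [5.5, 0, 0, -1, 0, 0, 0], [5.5, 0, 0, -3, 0, 0, 0], [5.5, 0, 0, -4, 0, 0, 0], [5.5, -4.5, 0, -3, 0, 7.1, 0], [5.5, -4.5, 0, 0, 0, 7.1, 0], [5.5, 0, 0, 0, 0, 0, 0]]])

```text
time: 14.75
ee_pos: [424.9, -60.1, 212.8]
tool_rot: [[0.091, 0.995, -0.034], [0.989, -0.094, -0.113], [-0.116, -0.023, -0.993]]
force: [0.1, 1.5, 0.5]
gripper_width: 0.648
finger_force: 0.0
```

Run:
```python
from fit import *
st()
s=optics.get_image("scene");t=optics.get_image("top")
print(fit(H,[t],0,(437,16,-1.65),show=True));print(fit(H,[s],0,(437,16,-1.65),show=True))
v=np.hstack([s["color"][150:260,240:340],t["color"][200:270,180:290].repeat(1,0) if 0 else np.pad(t["color"][190:270,180:290],((0,30),(0,0),(0,0)))])
cv2.imwrite("pics/c7.png",cv2.resize(v[:,:,::-1],None,fx=3.8,fy=3.8,interpolation=cv2.INTER_CUBIC))
for p in(s,t):
  q=pinpoint("handle_grip",p);print([(x["location"],x["confidence"]) for x in q[:2]])
```

```text
t 14.75 p [424.9 -60.1 212.8] F [0.1 1.5 0.5] T [ 0.14 -0.05 -0.02] w 0.648 ff 0.0 yaw_y -0.094
  holder_tail 0.66 [1.  0.1]
  holder_grip 0.64 [-1.1 -0.1]
[434.81987887  28.10458702  -1.67322966]
  holder 0.84 [-0.7 -0.3]
  holder_socket 0.85 [ 0.2 -1.3]
  head_pad 0.62 [2.1 0.9]
  holder_tail 0.8 [-2.9 -2.8]
  holder_tail 0.72 [23.3 20.4]
  handle_hinge 0.41 [-0.7  0.8]
  holder_grip 0.85 [-4.5 -0.3]
  holder_grip 0.69 [30.  14.6]
[434.72021355  28.51125361  -1.51895012]
[([289.4, 201.6], 0.45)]
[]
```

View pics/c7.png

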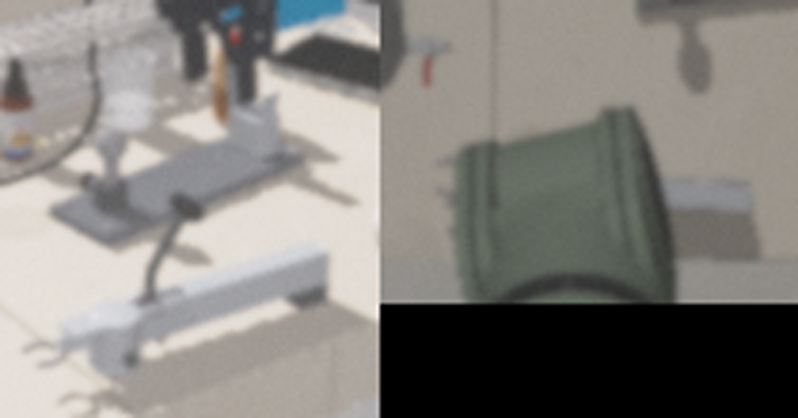

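Run:
```python
from fit import *
s=optics.get_image("scene")
q=trace("handle",s)
if q: 
  m=q[0]["mask"];ys,xs=np.nonzero(m);i=ys.argsort()[:25];print("mask",m.sum(),q[0]["confidence"],xs[i].mean(),ys[i].mean(),xs.min(),xs.max(),ys.min(),ys.max())
X=np.array([434.8,28.3])
for ang in(-1.62,-1.65):
  d=np.array([np.cos(ang),np.sin(ang)])
  print("hinge",proj(s,[*(X+30*d),42]),"tail",proj(s,[*(X+178*d),0]),"head",proj(s,[*(X-18*d),44]))
  for h in np.arange(.4,1.05,.1):
    th=np.radians(21.8)+h;L=30+81*np.cos(th);Z=42+81*np.sin(th);P=[*(X+L*d),Z]
    print(ang,h.round(1),np.round(P),proj(s,P).round(1))
```

```text
mask 152 0.58 288.08 203.12 277 293 201 229
hinge [278.41243098 229.23409507] tail [318.02650104 227.71944052] head [264.3728506  233.30292476]
-1.62 0.4 [430. -59.  99.] [295.1 206.8]
-1.62 0.5 [431. -53. 104.] [293.5 205.6]
-1.62 0.6 [431. -47. 109.] [291.7 204.7]
-1.62 0.7 [431. -40. 113.] [289.8 204. ]
-1.62 0.8 [432. -32. 117.] [287.7 203.6]
-1.62 0.9 [432. -25. 120.] [285.5 203.4]
-1.62 1.0 [433. -17. 122.] [283.2 203.5]
hinge [278.58301085 229.37051281] tail [319.0950193  228.47391018] head [264.27331864 233.21826536]
-1.65 0.4 [428. -59.  99.] [295.7 207.1]
-1.65 0.5 [428. -53. 104.] [294.  205.9]
-1.65 0.6 [429. -47. 109.] [292.2 205. ]
-1.65 0.7 [429. -40. 113.] [290.2 204.3]
-1.65 0.8 [430. -32. 117.] [288.1 203.8]
-1.65 0.9 [431. -25. 120.] [285.8 203.6]
-1.65 1.0 [431. -17. 122.] [283.5 203.7]
```

```bash
python3 -c "
from h import *
plan([430,-68,118],yawR(-0.08))"
```

```text
shift cm (after turn axes) [-1.21  0.57  9.39] before-turn axes [-0.1   0.8   9.45] turn deg [-1.4  6.7 -0.3]
```

>>> jog_arm(moves=[[[0, 0, 0, 0, -1.4, 6.7, -0.3], [0, -1.2, 0.6, 2, 0, 0, 0], [0, 0, 0, 3, 0, 0, 0], [0, 0, 0, 3, 0, 0, 0], [0, 0, 0, 1.4, 0, 0, 0], [0, 0, 0, 0, 0, 0, 0], [0, 0.8, 0, 0, 0, 0, 0], [0, 0.8, 0, 0, 0, 0, 0], [0, 0.5, 0, 0, 0, 0, 0], [0, 0.4, 0, 0, 0, 0, 0], [0, 0, 0, 0, 0, 0, 0]]])

```text
time: 16.75
ee_pos: [431.9, -43.3, 117.8]
tool_rot: [[0.079, 0.997, -0.005], [0.997, -0.079, -0.011], [-0.011, -0.004, -1.0]]
force: [-0.4, 0.2, 0.7]
gripper_width: -0.001
finger_force: 0.0
```

```bash
python3 -c "
from h import *
st()"
```

```text
t 16.75 p [431.9 -43.3 117.8] F [-0.4  0.2  0.7] T [-0.   -0.04  0.01] w -0.001 ff 0.0 yaw_y -0.079
```

>>> jog_arm(moves=[[[0, 0.3, 0, 0, 0, 0, 0], [0, 0.3, 0, 0, 0, 0, 0], [0, 0.3, 0, 0, 0, 0, 0], [0, 0, 0, 0, 0, 0, 0]]])

```text
time: 17.15
ee_pos: [432.4, -34.7, 117.4]
tool_rot: [[0.08, 0.997, -0.005], [0.997, -0.08, -0.011], [-0.011, -0.004, -1.0]]
force: [-0.6, 0.7, -0.6]
gripper_width: 0.002
finger_force: 0.0
```

Run:
```python
from fit import *
st();s=optics.get_image("scene")
q=trace("handle",s)
if q: 
  m=q[0]["mask"];ys,xs=np.nonzero(m);i=ys.argsort()[:25];print("mask",m.sum(),q[0]["confidence"],xs[i].mean(),ys[i].mean(),xs.min(),xs.max(),ys.min(),ys.max())
print(fit(H,[s],0,(434,28,-1.65),show=0))
```

```text
t 17.15 p [432.4 -34.7 117.4] F [-0.6  0.7 -0.6] T [-0.04  0.05 -0.01] w 0.002 ff 0.0110926158959046 yaw_y -0.08
mask 137 0.7 281.84 202.48 276 287 200 229
[437.67591531  36.57714332  -1.6448137 ]
```

>>> jog_arm(moves=[[[0, 0.2, 0, 0, 0, 0, 0], [0, 0.2, 0, 0, 0, 0, 0], [0, 0, 0, 0, 0, 0, 0]]])

```text
time: 17.85
ee_pos: [432.8, -30.8, 117.3]
tool_rot: [[0.08, 0.997, -0.005], [0.997, -0.08, -0.011], [-0.012, -0.004, -1.0]]
force: [0.5, -2.2, 0.5]
gripper_width: 0.001
finger_force: 0.7
```

Run:
```python
from fit import *
st();s=optics.get_image("scene")
q=trace("handle",s)
if q: 
  m=q[0]["mask"];ys,xs=np.nonzero(m);i=ys.argsort()[:25];print("mask",m.sum(),q[0]["confidence"],xs[i].mean(),ys[i].mean(),xs.min(),xs.max(),ys.min(),ys.max())
print(fit(H,[s],0,(434,28,-1.65),show=1))
```

```text
t 17.85 p [432.8 -30.8 117.3] F [ 0.5 -2.2  0.5] T [-0.22  0.06  0.01] w 0.001 ff 0.662543079815805 yaw_y -0.08
mask 106 0.56 281.28 203.52 275 286 201 230
  holder 0.83 [-0.3  2.6]
  holder_socket 0.73 [ 0.9 -1.8]
  head_pad 0.95 [-0.4  0. ]
  holder_tail 0.59 [ 0.9 -0.3]
  handle_hinge 0.52 [-1.2  3. ]
  holder_grip 0.88 [ 0.2 -1.3]
[439.06271871  29.21527633  -1.6614468 ]
```

>>> jog_arm(moves=[[[0, -2.5, 0, -0.5, 0, 0, 0], [8.5, -3.2, -0.5, 0, 0, 0.6, 0], [8.5, 0, -0.2, 0, 0, 0, 0], [8.5, 0, 0, 2, 0, 0, 0], [8.5, 0, 0, 3, 0, 0, 0], [8.5, 0, 0, 2, 0, 0, 0], [8.5, 0, 0, 1.3, 0, 0, 0], [8.5, 0, 0, 0.8, 0, 0, 0], [8.5, 0, 0, 0.3, 0, 0, 0], [8.5, 0, 0, 0, 0, 0, 0]]])

```text
time: 19.25
ee_pos: [420.9, -87.2, 29.1]
tool_rot: [[0.08, 0.997, -0.004], [0.997, -0.08, -0.001], [-0.001, -0.004, -1.0]]
force: [0.5, -0.3, 0.5]
gripper_width: 0.994
finger_force: 0.0
```

Run:
```python
from fit import *
st();s=optics.get_image("scene")
print(fit(H,[s],0,(434,28,-1.65),show=0));print(pinpoint("holder_grip",s)[:1],proj(s,manip.observe()["ee_pos"]))
```

```text
t 19.25 p [420.9 -87.2  29.1] F [ 0.5 -0.3  0.5] T [0.03 0.04 0.01] w 0.994 ff 0.0 yaw_y -0.08
[442.89119831  27.97604619  -1.663814  ]
[{'location': [303.2, 222.6], 'confidence': 0.73}] [303.89229578 226.12162454]
```

>>> jog_arm(moves=[[[8.5, 0, 0, 0.3, 0, 0, 0], [4, 0, 0, 0, 0, 0, 0], [3, 0, 0, 0, 0, 0, 0], [2, 0, 0, 0, 0, 0, 0], [1.5, 0, 0, 0, 0, 0, 0], [1.5, 0, 0, 0, 0, 0, 0], [1.5, 0, 0, 0, 0, 0, 0], [1.5, 0, 0, 0, 0, 0, 0], [1.5, 0, 0, 0, 0, 0, 0]]])

```text
time: 20.55
ee_pos: [421.0, -87.3, 26.2]
tool_rot: [[0.08, 0.997, -0.004], [0.997, -0.08, -0.001], [-0.001, -0.004, -1.0]]
force: [-0.6, 0.9, 6.9]
gripper_width: 0.272
finger_force: 59.3
```

Run:
```python
from h import *
st();plan([646,-225,200],yawR(0.09))
```

```text
t 20.55 p [421.  -87.3  26.2] F [-0.6  0.9  6.9] T [ 0.01 -0.08  0.19] w 0.272 ff 59.32772219181061 yaw_y -0.08
shift cm (after turn axes) [-15.74  21.17 -17.38] before-turn axes [-11.95  23.46 -17.45] turn deg [-0.2  0.  -9.7]
```

>>> jog_arm(moves=[[[1.5, 0, 0, -1, 0, 0, 0], [1.5, 0, 0, -2, 0, 0, 0], [1.5, -3, 0, -3, 0, 0, 0], [1.5, -3, 0, -3, 0, 0, 0], [1.5, -3, 0, -3, 0, 0, 0], [1.5, -3, 2, 0, 0, 0, 0], [1.5, 0, 4, 0, 0, 0, 0], [1.5, 0, 4, 0, 0, 0, -2], [1.5, 0, 4, 0, 0, 0, -2], [1.5, 0, 4, 0, 0, 0, -2], [1.5, 0, 3, 0, 0, 0, -2], [1.5, 0, 1, 0, 0, 0, -1.8]]])

```text
time: 21.75
ee_pos: [632.9, -214.8, 145.1]
tool_rot: [[-0.093, 0.996, -0.005], [0.996, 0.093, 0.0], [0.001, -0.004, -1.0]]
force: [-0.6, -0.2, -5.8]
gripper_width: 0.27
finger_force: 60.4
```

Run:
```python
from fit import *
np.set_printoptions(precision=3,suppress=True)
st();s=optics.get_image("scene");t=optics.get_image("top")
o=manip.observe();z0=o["ee_pos"][2]+5-31
for ps in([s],[t],[s,t]):print("H",z0,fit(H,ps,z0,(625,-108,-1.48),show=len(ps)==1))
for ps in([s],[t]):print("S",fit(S,ps,0,(622,-108,-1.48)))
```

```text
t 21.75 p [ 632.9 -214.8  145.1] F [-0.6 -0.2 -5.8] T [-0.03 -0.   -0.04] w 0.27 ff 60.44731020927429 yaw_y 0.093
  holder 0.66 [-1.4  3.7]
  holder_socket 0.64 [-1.  -1.9]
  head_pad 0.59 [0.2 0.9]
  holder_tail 0.72 [-0.4 -3.5]
  handle_hinge 0.56 [1.2 0.3]
  holder_grip 0.85 [1.3 0. ]
H 118.89969641430949 [637.911 -99.652  -1.48 ]
  holder 0.68 [-1.5 -2.4]
  holder_socket 0.83 [-2.1  1.3]
  head_pad 0.6 [ 0.6 -0.2]
  handle_hinge 0.64 [-0.6  0.2]
  handle_hinge 0.51 [8.5 0.2]
  holder_grip 0.77 [ 3.6 -0.1]
H 118.89969641430949 [623.177 -93.623  -1.55 ]
H 118.89969641430949 [623.788 -91.963  -1.483]
  stand 0.8 [ 1.2 -2.3]
  ball_mid 0.82 [-0.4  0.2]
  saddle 0.8 [-0.5  4.1]
S [614.79  -94.612  -1.421]
  stand 0.76 [-0.9 -4.7]
  stand 0.59 [6.9 4.8]
  ball_mid 0.86 [-0.2  0.2]
S [ 622.334 -104.12    -1.48 ]
```

Run:
```python
from h import *
np.set_printoptions(precision=1,suppress=True,linewidth=200)
t=optics.get_image("top");np.savez("calt.npz",**{k:np.array(t[k]) for k in("camera_matrix","rvec","tvec")})
im=cv2.imread("pics/t1.png").astype(float)
sm=cv2.resize(im,None,fx=.25,fy=.25,interpolation=cv2.INTER_AREA)  # px (170,150)
g=sm.mean(2);print("gray rows 160-197, cols 246..270");print(g[14:44,78:98].round(0).astype(int))
print("saddle cols 306..322");print(g[10:44,136:156].round(0).astype(int))
for uv,z in(((259,177.4),72),((259,176.2),72),((256,177.5),12)):print(uv,z,onz(t,uv,z))
K,R,tt=cam(t);print(K,R,-R.T@tt)
```

```text
gray rows 160-197, cols 246..270
[[147 149 149 147 148 148 147 147 147 146 145 145 141 130 119 108 106 110 126 138]
 [147 148 147 146 147 146 145 145 144 145 144 143 141 133 122 109 104 109 122 132]
 [142 143 144 143 142 140 139 139 136 134 133 133 130 127 116 105 101 102 109 114]
 [133 133 133 133 132 129 126 119 115 113 111 112 112 110 106 100  95  96 100 101]
 [118 117 116 116 111 110 106  99  91  86  85  89  92  97  99  96  96  97  95  95]
 [106 105 103 101  97  97  92  84  73  68  68  73  82  91  95  95  96  93  94  94]
 [104 101  98  97  97  96  92  82  72  68  70  76  84  90  93  94  95  95  95  96]
 [103  99  97  94  96  94  92  88  85  83  85  85  91  93  94  95  94  95  94  96]
 [ 97  94  93  93  96  96  94  95  94  97 100  97  97  96  94  95  94  94  95  95]
 [ 94  93  94  94  95  96  96  96 101 107 112 110 106 102  97  95  95  94  95  94]
 [ 96  95  95  93  96  98  97  99 108 117 120 122 115 109 101  96  96  95  94  95]
 [ 95  96  97  95  95  95  98 104 114 121 123 123 118 112 102  97  95  95  94  96]
 [ 97  97  96  97  96  95  96 103 113 119 120 121 118 111 101  94  95  
[... 3814 characters left out ...]
 103 108 113 115 116 119 132 142 142]
 [111 112 109 108 109 105 104 103 105 105 106 108 117 125 128 129 130 138 142 144]
 [124 125 125 119 114 109 106 105 105 105 106 114 126 136 139 141 140 143 145 145]
 [138 139 138 132 121 111 105 106 105 105 106 116 131 141 144 144 144 145 146 146]
 [146 145 145 139 126 112 105 104 104 105 105 116 129 141 145 144 146 146 145 144]
 [146 146 145 142 131 116 109 104 107 105 105 114 130 142 146 145 147 147 145 146]]
(259, 177.4) 72 [ 619.6 -104.6   72. ]
(259, 176.2) 72 [ 623.4 -104.7   72. ]
(256, 177.5) 12 [623.3 -96.7  12. ]
[[491.2   0.  250.9]
 [  0.  491.2 187.2]
 [  0.    0.    1. ]] [[-0. -1.  0.]
 [-1.  0. -0.]
 [ 0. -0. -1.]] [ 514.6  -55.7 1622.3]
```

Run:
```python
from h import *
np.set_printoptions(precision=2,suppress=True,linewidth=200)
z=np.load("calt.npz");t=dict(z)
im=cv2.imread("pics/t1.png").astype(float)
sm=cv2.resize(im,None,fx=.25,fy=.25,interpolation=cv2.INTER_AREA)
w=sm[:,:,2]-sm[:,:,0]; g=sm.mean(2)
print(w[8:50,115].round(0)); print(g[8:50,115].round(0))
def edge(a,lvl,up):
    i=np.nonzero((a[:-1]-lvl)*(a[1:]-lvl)<=0)[0]; i=i[0] if up else i[-1]
    return i+(lvl-a[i])/(a[i+1]-a[i])
U=[];L=[]
for c in list(range(94,122))+list(range(127,133)):
    a=w[5:55,c]; inn=np.median(w[22:36,c]);  out=np.median(w[40:55,c]); lvl=(inn+out)/2
    U.append((c+170,edge(g[5:35,c],(g[5:8,c].mean()+95)/2,True)+155)); L.append((c+170,edge(w[25:55,c],lvl,False)+175))
U=np.array(U);L=np.array(L)
pu=np.polyfit(*U.T,1);pl=np.polyfit(*L.T,1);print("upper",pu,"lower",pl,np.std(U[:,1]-np.polyval(pu,U[:,0])),np.std(L[:,1]-np.polyval(pl,L[:,0])))
for p in(pu,pl):
    A=onz(t,(260,np.polyval(p,260)),12);B=onz(t,(305,np.polyval(p,305)),12);d=B-A;print(A,B,"yaw",np.arctan2(d[1],d[0]))
```

```text
[15. 15. 14. 15. 14. 12.  6.  2. -1. -2. -2. -2. -1. -3. -3. -1. -3. -2. -2. -3. -4. -2. -3. -1. -0. -1. -2. -2. -1.  1.  4.  9. 10. 12. 12. 13. 15. 16. 16. 16. 16. 14.]
[146. 147. 145. 146. 146. 139. 123. 105.  93.  90.  92.  92.  92.  93.  93.  93.  91.  92.  93.  93.  92.  92.  94.  94.  92.  94.  95.  96.  95.  92.  93. 100. 106. 109. 119. 134. 142. 146. 147.
 147. 148. 146.]
upper [ -0.13 201.19] lower [ -0.1  216.19] 0.2845245135299991 0.20561549206340124
[ 657.65 -109.93   12.  ] [ 677.07 -258.37   12.  ] yaw -1.4407077459998474
[ 578.82 -109.7    12.  ] [ 592.95 -257.76   12.  ] yaw -1.4756561580067762
```

Run:
```python
from fit import *
np.set_printoptions(precision=1,suppress=True,linewidth=200)
st();o=manip.observe();tcp=np.array(o["ee_pos"]);z0=tcp[2]+5-31
d=np.array([np.cos(-1.478),np.sin(-1.478)])
loc={"holder_socket":(0,22),"head_pad":(-18,44),"handle_hinge":(30,42),"holder_tail":(178,0)}
M={n:proj  for n in loc}
for c in("top","scene"):
    acc={}
    for k in range(4):
        p=optics.get_image(c)
        for n in list(loc)+(["ball_mid"] if c=="scene" else []):
            q=pinpoint(n,p)
            if q: acc.setdefault(n,[]).append(q[0]["location"])
    for n,v in acc.items():
        v=np.array(v);m=np.median(v,0)
        if n=="ball_mid":print(c,n,v.round(1).tolist(),proj(p,[619.5,-104,72]),proj(p,[622,-104,72]),proj(p,[619.5,-108,72]),onz(p,m,72));continue
        L,h=loc[n];e=np.array([*(tcp[:2]+(L-118)*d),z0+h])
        print(c,n,m,"std",v.std(0),"pred",proj(p,e),"meas-world",onz(p,m,z0+h)-e)
```

```text
t 23.4 p [ 631.4 -215.7  145.2] F [ 0.2 -0.2 -5.2] T [-0.1 -0.  -0. ] w 0.27 ff 60.48559784889221 yaw_y 0.091
top holder_socket [254.6 176.2] std [1. 1.] pred [257.6 175.6] meas-world [-1.8  9.2 -0. ]
top head_pad [249.6 173.1] std [0.7 1.9] pred [251.8 175.6] meas-world [ 7.5  6.3 -0. ]
top handle_hinge [266.4 174.8] std [7.  1.1] pred [267.8 174.2] meas-world [-2.1  4.1 -0. ]
top holder_tail [260.2 171.6] std [10.1  2.5] pred [315.  170.7] meas-world [ -2.9 168.5  -0. ]
scene holder_socket [268.1 170.6] std [1.3 0.7] pred [267.9 169.3] meas-world [-9.2  5.8  0. ]
scene head_pad [261.8 163.6] std [0.8 1.4] pred [263.6 164.3] meas-world [8.4 1.2 0. ]
scene handle_hinge [274.7 158.3] std [1.4 2.2] pred [274.9 161.2] meas-world [ 20.4 -14.1   0. ]
scene holder_tail [302.9 163.4] std [15.8 19.6] pred [306.7 161.9] meas-world [-2.9 19.8  0. ]
scene ball_mid [[265.1, 186.0], [270.3, 184.9], [266.5, 189.2], [269.3, 187.2]] [269.5 188.4] [269.  188.1] [270.5 188.1] [ 633.5 -107.6   72. ]
```

>>> jog_arm(moves=[[[1.5, -0.5, 0, 0.5, 0, 0, -0.2], [1.5, -0.4, 0, 0.8, 0, 0, 0], [1.5, 0, 0, 0.7, 0, 0, 0], [1.5, 0, 0, 0.4, 0, 0, 0], [1.5, 0, 0, 0.3, 0, 0, 0], [1.5, 0, 0, 0.2, 0, 0, 0], [1.5, 0, 0, 0.2, 0, 0, 0], [1.5, 0, 0, 0, 0, 0, 0]]])

```text
time: 26.4
ee_pos: [632.0, -224.6, 114.1]
tool_rot: [[-0.094, 0.996, -0.004], [0.996, 0.094, -0.001], [-0.0, -0.004, -1.0]]
force: [-0.3, 0.5, -5.2]
gripper_width: 0.266
finger_force: 60.5
```

```bash
python3 -c "
from h import *
st()"
```

```text
t 26.4 p [ 632.  -224.6  114.1] F [-0.3  0.5 -5.2] T [-0.07  0.    0.03] w 0.266 ff 60.50951600074768 yaw_y 0.095
```

>>> jog_arm(moves=[[[1.5, 0, -0.1, 0.2, 0, 0, 0], [1.5, 0, 0, 0.2, 0, 0, 0], [1.5, 0, 0, 0.2, 0, 0, 0], [1.5, 0, 0, 0.2, 0, 0, 0], [1.5, 0, 0, 0, 0, 0, 0]]])

```text
time: 26.9
ee_pos: [630.9, -224.7, 105.9]
tool_rot: [[-0.094, 0.996, -0.005], [0.996, 0.094, -0.001], [-0.0, -0.005, -1.0]]
force: [-0.3, -0.6, -5.5]
gripper_width: 0.275
finger_force: 60.5
```

```bash
python3 -c "
from h import *
st()"
```

```text
t 26.9 p [ 630.9 -224.7  105.9] F [-0.3 -0.6 -5.5] T [-0.02 -0.03 -0.02] w 0.275 ff 60.50955891609192 yaw_y 0.095
```

>>> jog_arm(moves=[[[1.5, 0, 0, 0.2, 0, 0, 0], [1.5, 0, 0, 0.2, 0, 0, 0], [1.5, 0, 0, 0.15, 0, 0, 0], [1.5, 0, 0, 0, 0, 0, 0]]])

```text
time: 27.3
ee_pos: [631.0, -224.7, 100.5]
tool_rot: [[-0.094, 0.996, -0.004], [0.996, 0.094, -0.001], [-0.0, -0.004, -1.0]]
force: [0.6, 1.1, -5.7]
gripper_width: 0.274
finger_force: 60.4
```

```bash
python3 -c "
from h import *
st()"
```

```text
t 27.3 p [ 631.  -224.7  100.5] F [ 0.6  1.1 -5.7] T [-0.15 -0.18 -0.08] w 0.274 ff 60.41920781135559 yaw_y 0.094
```

>>> jog_arm(moves=[[[1.5, 0, 0, 0.2, 0, 0, 0], [1.5, 0, 0, 0.15, 0, 0, 0], [1.5, 0, 0, 0.15, 0, 0, 0], [1.5, 0, 0, 0, 0, 0, 0]]])

```text
time: 27.7
ee_pos: [631.0, -224.8, 95.5]
tool_rot: [[-0.094, 0.996, -0.004], [0.996, 0.094, -0.001], [-0.0, -0.004, -1.0]]
force: [0.9, 0.2, -5.2]
gripper_width: 0.277
finger_force: 60.5
```

```bash
python3 -c "
from h import *
st()"
```

```text
t 27.7 p [ 631.  -224.8   95.5] F [ 0.9  0.2 -5.2] T [ 0.   -0.34 -0.21] w 0.277 ff 60.52311658859253 yaw_y 0.094
```

>>> jog_arm(moves=[[[1.5, 0, 0.07, 0.15, 0, 0, 0], [1.5, 0, 0, 0.15, 0, 0, 0], [1.5, 0, 0, 0.15, 0, 0, 0], [1.5, 0, 0, 0, 0, 0, 0]]])

```text
time: 28.1
ee_pos: [631.8, -224.6, 91.1]
tool_rot: [[-0.094, 0.996, -0.004], [0.996, 0.094, -0.0], [-0.0, -0.004, -1.0]]
force: [1.3, 0.0, -4.7]
gripper_width: 0.275
finger_force: 60.5
```

```bash
python3 -c "
from h import *
st()"
```

```text
t 28.1 p [ 631.8 -224.6   91.1] F [ 1.3  0.  -4.7] T [ 0.15 -0.53 -0.25] w 0.275 ff 60.53713023662567 yaw_y 0.094
```

>>> jog_arm(moves=[[[1.5, 0, 0.08, 0.1, 0, 0, 0], [1.5, 0, 0, 0.1, 0, 0, 0], [1.5, 0, 0, 0.1, 0, 0, 0], [1.5, 0, 0, 0, 0, 0, 0]]])

```text
time: 28.5
ee_pos: [632.5, -224.5, 88.2]
tool_rot: [[-0.094, 0.996, -0.004], [0.996, 0.094, -0.0], [-0.0, -0.004, -1.0]]
force: [1.2, 1.2, -3.0]
gripper_width: 0.268
finger_force: 60.9
```

```bash
python3 -c "
from h import *
st()"
```

```text
t 28.5 p [ 632.5 -224.5   88.2] F [ 1.2  1.2 -3. ] T [ 0.46 -0.35 -0.17] w 0.268 ff 60.89459538459778 yaw_y 0.094
```

>>> jog_arm(moves=[[[1.5, 0, 0, 0.2, 0, 1, 0], [1.5, 0, 0, 0.2, 0, 1, 0], [1.5, 0, 0, 0.2, 0, 1, 0], [1.5, 0, 0, 0, 0, 0, 0]]])

```text
time: 28.9
ee_pos: [632.3, -225.5, 81.8]
tool_rot: [[-0.093, 0.996, -0.009], [0.994, 0.093, 0.052], [0.053, -0.004, -0.999]]
force: [2.1, -0.4, -2.2]
gripper_width: 0.27
finger_force: 60.9
```

```bash
python3 -c "
from h import *
st()"
```

```text
t 28.9 p [ 632.3 -225.5   81.8] F [ 2.1 -0.4 -2.2] T [ 0.11 -0.49 -0.32] w 0.27 ff 60.919554233551025 yaw_y 0.093
```

>>> jog_arm(moves=[[[1.5, 0, 0.08, 0.1, 0, 0.5, 0], [1.5, 0, 0, 0.1, 0, 0.5, 0], [1.5, 0, 0, 0, 0, 0, 0]]])

```text
time: 29.2
ee_pos: [633.1, -224.6, 80.8]
tool_rot: [[-0.094, 0.996, -0.011], [0.993, 0.095, 0.069], [0.07, -0.005, -0.998]]
force: [-4.1, 1.6, 8.5]
gripper_width: 0.274
finger_force: 62.4
```

```bash
python3 -c "
from h import *
st()"
```

```text
t 29.2 p [ 633.1 -224.6   80.8] F [-4.1  1.6  8.5] T [-0.29  0.93  0.24] w 0.274 ff 62.392752170562744 yaw_y 0.095
```

>>> jog_arm(moves=[[[1.5, 0, -0.05, -0.08, 0, 0, 0], [2.6, 0, 0, 0, 0, 0, 0], [3, 0, 0, 0, 0, 0, 0], [4, 0, 0, 0, 0, 0, 0], [5, 0, 0, 0, 0, 0, 0], [5, 0, 0, 0, 0, 0, 0], [5, 0, 0, 0, 0, 0, 0]]])

```text
time: 29.9
ee_pos: [632.7, -224.5, 81.0]
tool_rot: [[-0.094, 0.996, -0.011], [0.993, 0.094, 0.069], [0.07, -0.004, -0.998]]
force: [-0.3, -0.2, -0.4]
gripper_width: 0.585
finger_force: 0.0
```

Run:
```python
from fit import *
st();s=optics.get_image("scene");t=optics.get_image("top")
print(fit(H,[s],56,(619.5,-104,-1.476)),fit(H,[t],56,(619.5,-104,-1.476),show=0))
```

```text
t 29.9 p [ 632.7 -224.5   81. ] F [-0.3 -0.2 -0.4] T [-0.08  0.02 -0.  ] w 0.585 ff 0.0 yaw_y 0.094
  holder 0.87 [2.3 1.6]
  holder_socket 0.98 [0.1 0.9]
  head_pad 0.79 [-1.1 -2.5]
  holder_tail 0.81 [ 2.9 -5. ]
  handle_hinge 0.61 [-1.1 -0.9]
  holder_grip 0.91 [-1.3  0.4]
[ 652.65367537 -121.61423372   -1.57263889] [ 622.96448058 -104.32300997   -1.46638253]
```

>>> jog_arm(moves=[[[5, 0, 0, -1, 0, 0, 0], [5, 0, 0, -2, 0, 0, 0], [4, 0, 0, -4, 0, 0, 0], [2, 0, 0, -4, 0, 0, 0], [0, 0, 0, -4.5, 0, 0, 0], [0, 3, 0, 0, 0, -4, 0], [0, 4, 0, 0, 0, 0, 0], [0, 4, 0, 0, 0, 0, 0], [0, 3.5, 0, 0, 0, 0, 0], [0, 0.5, 0, 0, 0, 0, 0], [0, 0, 0, 0, 0, 0, 0]]])

```text
time: 31.7
ee_pos: [620.4, -85.1, 238.5]
tool_rot: [[-0.096, 0.995, -0.003], [0.995, 0.096, -0.001], [-0.0, -0.004, -1.0]]
force: [-0.3, -0.3, 0.8]
gripper_width: -0.0
finger_force: 0.0
```

Run:
```python
from fit import *
st();plan([619,-84,128],yawR(.094))
s=optics.get_image("scene")
acc=[pinpoint("head_pad",s)[:1],pinpoint("holder_socket",s)[:1]];print(acc,proj(s,[619,-86,108]),proj(s,[621,-104,84]))
```

```text
t 31.7 p [620.4 -85.1 238.5] F [-0.3 -0.3  0.8] T [-0.06 -0.02  0.02] w -0.0 ff 0.0 yaw_y 0.096
shift cm (after turn axes) [ 0.12 -0.13 11.05] before-turn axes [ 0.12 -0.09 11.05] turn deg [-0.2  0.   0.1]
[[{'location': [263.5, 179.6], 'confidence': 0.65}], [{'location': [268.2, 185.7], 'confidence': 0.61}]] [265.08950365 179.74760799] [269.23257862 184.89232909]
```

>>> jog_arm(moves=[[[0, 0, 0, 2, 0, 0, 0], [0, 0.1, -0.1, 3, 0, 0, 0], [0, 0, 0, 3, 0, 0, 0], [0, 0, 0, 2, 0, 0, 0], [0, 0, 0, 0.8, 0, 0, 0], [0, 0, 0, 0, 0, 0, 0], [0, 0, 0, 0.2, 0, 0, 0], [0, 0, 0, 0.2, 0, 0, 0], [0, 0, 0, 0, 0, 0, 0]]])

```text
time: 32.75
ee_pos: [618.9, -85.1, 126.2]
tool_rot: [[-0.094, 0.996, -0.004], [0.996, 0.094, -0.001], [-0.0, -0.004, -1.0]]
force: [-0.3, -0.3, -0.1]
gripper_width: -0.001
finger_force: 0.0
```

>>> jog_arm(moves=[[[0, 0, 0, 0.2, 0, 0, 0], [0, 0, 0, 0.2, 0, 0, 0], [0, 0, 0, 0.2, 0, 0, 0], [0, 0, 0, 0, 0, 0, 0]]])

```text
time: 33.15
ee_pos: [618.6, -84.9, 119.5]
tool_rot: [[-0.095, 0.996, -0.004], [0.996, 0.095, -0.001], [-0.0, -0.004, -1.0]]
force: [-0.5, 0.0, -0.3]
gripper_width: -0.003
finger_force: 0.0
```

>>> jog_arm(moves=[[[0, 0, 0, 0.15, 0, 0, 0], [0, 0, 0, 0.15, 0, 0, 0], [0, 0, 0, 0.1, 0, 0, 0], [0, 0, 0, 0, 0, 0, 0]]])

```text
time: 33.55
ee_pos: [618.5, -85.2, 115.4]
tool_rot: [[-0.094, 0.996, -0.005], [0.996, 0.094, -0.001], [-0.0, -0.005, -1.0]]
force: [0.1, -0.9, 0.4]
gripper_width: 0.004
finger_force: 0.0
```

>>> jog_arm(moves=[[[0, 0, 0, 0.15, 0, 0, 0], [0, 0, 0, 0.15, 0, 0, 0], [0, 0, 0, 0.1, 0, 0, 0], [0, 0, 0, 0, 0, 0, 0]]])

```text
time: 33.95
ee_pos: [618.6, -85.1, 111.5]
tool_rot: [[-0.094, 0.996, -0.005], [0.996, 0.094, -0.001], [-0.0, -0.005, -1.0]]
force: [0.2, -0.2, 0.6]
gripper_width: -0.001
finger_force: 0.0
```

>>> jog_arm(moves=[[[0, 0, 0, 0.1, 0, 0, 0], [0, 0, 0, 0.1, 0, 0, 0], [0, 0, 0, 0.1, 0, 0, 0], [0, 0, 0, 0, 0, 0, 0]]])

```text
time: 34.35
ee_pos: [618.6, -85.0, 108.7]
tool_rot: [[-0.094, 0.996, -0.004], [0.996, 0.094, -0.001], [-0.0, -0.004, -1.0]]
force: [-0.2, -0.2, 1.9]
gripper_width: 0.0
finger_force: 0.5
```

Run:
```python
from fit import *
st()
for c in("top","scene"):
  p=optics.get_image(c)
  for n in("head_pad","holder_socket","handle_hinge"):
    print(c,n,[(np.round(x["location"],1),round(x["confidence"],2)) for x in pinpoint(n,p)[:2]])
  print(proj(p,np.array(manip.observe()["ee_pos"])-[0,0,14]),"pad",proj(p,[619,-86,98]),"sock",proj(p,[621,-104,76]))
```

```text
t 34.35 p [618.6 -85.  108.7] F [-0.2 -0.2  1.9] T [ 0.06  0.07 -0.02] w 0.0 ff 0.4864189053660084 yaw_y 0.094
top head_pad []
top holder_socket [(array([253.5, 133.3]), 0.37)]
top handle_hinge []
[252.94571908 177.21809625] pad [253.26941191 177.02541272] sock [258.83300034 176.86392034]
scene head_pad [(array([263.1, 182.2]), 0.61)]
scene holder_socket [(array([269.4, 190.2]), 0.77)]
scene handle_hinge [(array([274.3, 177.4]), 0.6)]
[264.92904491 183.601927  ] pad [265.09421788 182.55926233] sock [269.22635041 187.09799137]
```

>>> jog_arm(moves=[[[0, 0, 0, 0.1, 0, 0, 0], [0, 0, 0, 0.1, 0, 0, 0], [0, 0, 0, 0.05, 0, 0, 0], [0, 0, 0, 0, 0, 0, 0]]])

```text
time: 35.15
ee_pos: [619.1, -84.9, 107.9]
tool_rot: [[-0.094, 0.996, -0.002], [0.996, 0.094, -0.001], [-0.001, -0.002, -1.0]]
force: [-7.1, 1.8, 27.5]
gripper_width: -0.004
finger_force: 14.3
```

>>> jog_arm(moves=[[[0, 0, 0, 0, 0, 0, 0], [0, 0, 0, -0.03, 0, 0, 0], [0, 0, 0, 0, 0, 0, 0]]])

```text
time: 35.45
ee_pos: [619.1, -85.0, 108.1]
tool_rot: [[-0.094, 0.996, -0.002], [0.996, 0.094, -0.001], [-0.001, -0.002, -1.0]]
force: [-5.9, 0.9, 25.7]
gripper_width: 0.005
finger_force: 13.0
```

```bash
python3 -c "
from h import *
st()"
```

```text
t 35.45 p [619.1 -85.  108.1] F [-5.9  0.9 25.7] T [ 0.14  1.38 -0.11] w 0.005 ff 13.001223558712809 yaw_y 0.094
```

>>> jog_arm(moves=[[[0, 0, 0, -0.06, 0, 0, 0], [0, 0, 0, 0, 0, 0, 0], [0, 0, 0, 0, 0, 0, 0], [0, 0, 0, 0, 0, 0, 0]]])

```text
time: 35.85
ee_pos: [619.1, -85.0, 108.2]
tool_rot: [[-0.094, 0.996, -0.003], [0.996, 0.094, -0.001], [-0.001, -0.003, -1.0]]
force: [-2.7, 0.9, 18.6]
gripper_width: -0.001
finger_force: 9.2
```

Steady at 18.6 N, so I'll hold there for over a second and look at the handle at the same time.

>>> jog_arm(moves=[[[0, 0, 0, 0, 0, 0, 0], [0, 0, 0, 0, 0, 0, 0], [0, 0, 0, 0, 0, 0, 0], [0, 0, 0, 0, 0, 0, 0], [0, 0, 0, 0, 0, 0, 0], [0, 0, 0, 0, 0, 0, 0], [0, 0, 0, 0, 0, 0, 0], [0, 0, 0, 0, 0, 0, 0], [0, 0, 0, 0, 0, 0, 0], [0, 0, 0, 0, 0, 0, 0]]])

```text
time: 36.85
ee_pos: [619.1, -85.0, 108.2]
tool_rot: [[-0.094, 0.996, -0.003], [0.996, 0.094, -0.001], [-0.001, -0.003, -1.0]]
force: [-3.3, 0.4, 19.0]
gripper_width: 0.002
finger_force: 9.2
```

Run:
```python
from fit import *
st()
A={}
for k in range(4):
  p=optics.get_image("scene")
  for n in("head_pad","holder_socket","handle_hinge","holder_tail","handle_grip","holder_grip"):
    q=pinpoint(n,p)
    if q:A.setdefault(n,[]).append(q[0]["location"])
d=np.array([np.cos(-1.476),np.sin(-1.476)])
for n,v in A.items():
  v=np.array(v);print(n,np.median(v,0).round(1),v.std(0).round(1),len(v))
b=np.array([621,-104])
for n,L,h in(("head_pad",-18,44),("holder_socket",0,22),("handle_hinge",30,42),("grip",118,31),("tail",178,0),("handle up",45,121),("handle .7",57,116)):
  print(n,[proj(p,[*(b+L*d),50+dz*(178-L)/178+h]).round(1).tolist() for dz in(-7,0,10)])
q=trace("handle",p)
for x in q[:1]:
  ys,xs=np.nonzero(x["mask"]);i=ys.argsort()[:25];print("mask",x["confidence"],len(xs),xs[i].mean(),ys[i].mean(),xs.min(),xs.max(),ys.min(),ys.max())
```

```text
t 36.85 p [619.1 -85.  108.2] F [-3.3  0.4 19. ] T [ 0.15  0.77 -0.02] w 0.002 ff 9.217030080162658 yaw_y 0.094
head_pad [262.5 182.1] [ 7.7 12.2] 4
holder_socket [269.  188.2] [0.8 1.9] 4
handle_hinge [275.2 176.7] [1.2 0.4] 4
holder_tail [306.8 179.1] [0.9 1. ] 4
handle_grip [279.4 156.9] [ 5.9 10.9] 4
holder_grip [293.8 175.1] [1.5 1.5] 4
head_pad [[265.1, 185.8], [265.1, 183.6], [265.1, 180.6]]
holder_socket [[269.2, 190.1], [269.2, 188.2], [269.2, 185.4]]
handle_hinge [[276.0, 181.8], [276.1, 180.2], [276.1, 177.9]]
grip [[295.1, 176.8], [295.1, 176.1], [295.1, 175.2]]
tail [[307.0, 179.6], [307.0, 179.6], [307.0, 179.6]]
handle up [[279.7, 158.3], [279.7, 156.8], [279.8, 154.7]]
handle .7 [[282.4, 158.7], [282.4, 157.3], [282.4, 155.4]]
mask 0.64 215 348.28 204.0 339 355 203 217
```

>>> jog_arm(moves=[[[0, 0, 0, -1, 0, 0, 0], [0, 0, 0, -3, 0, 0, 0], [0, 0, 0, -3.2, 0, 0, 0], [0, -1.5, 0, 0, 0, 0, 0], [0, -1.8, 0, 0, 0, 0, 0], [0, -1, 0, 0, 0, 0, 0], [0, -0.4, 0, 0, 0, 0, 0], [0, -0.4, 0, 0, 0, 0, 0], [0, 0, 0, 0, 0, 0, 0]]])

```text
time: 39.2
ee_pos: [623.6, -135.7, 178.6]
tool_rot: [[-0.094, 0.996, -0.005], [0.996, 0.094, -0.0], [0.0, -0.005, -1.0]]
force: [-0.0, 1.2, -0.7]
gripper_width: 0.0
finger_force: 0.3
```

```bash
python3 -c "
from h import *
st()"
```

```text
t 39.2 p [ 623.6 -135.7  178.6] F [-0.   1.2 -0.7] T [ 0.14 -0.02 -0.03] w 0.0 ff 0.32368410320486873 yaw_y 0.095
```

>>> jog_arm(moves=[[[0, -0.6, 0, 0.15, 0, 0, 0], [0, -0.6, 0, 0.2, 0, 0, 0], [0, -0.55, 0, 0.25, 0, 0, 0], [0, -0.55, 0, 0.3, 0, 0, 0], [0, -0.5, 0, 0.35, 0, 0, 0], [0, 0, 0, 0, 0, 0, 0]]])

```text
time: 39.8
ee_pos: [626.3, -165.3, 166.3]
tool_rot: [[-0.093, 0.996, -0.004], [0.996, 0.093, -0.002], [-0.001, -0.004, -1.0]]
force: [-0.3, 0.8, 2.0]
gripper_width: -0.0
finger_force: 0.5
```

```bash
python3 -c "
from h import *
st()"
```

```text
t 39.8 p [ 626.3 -165.3  166.3] F [-0.3  0.8  2. ] T [-0.    0.    0.02] w -0.0 ff 0.5450902925804257 yaw_y 0.093
```

>>> jog_arm(moves=[[[0, 0.3, 0, -1.0, 0, 0, 0], [0, 0, 0, -0.8, 0, 0, 0], [0, -1.5, 0, 0, 0, 0, 0], [0, -1.3, 0, 0, 0, 0, 0], [0, 0, 0, 0.5, 0, 0, 0], [0, 0, 0, 0.3, 0, 0, 0], [0, -0.3, 0, 0.4, 0, 0, 0], [0, -0.3, 0, 0.4, 0, 0, 0], [0, 0, 0, 0, 0, 0, 0]]])

```text
time: 40.7
ee_pos: [630.1, -198.9, 170.2]
tool_rot: [[-0.091, 0.996, 0.0], [0.996, 0.091, -0.007], [-0.007, -0.001, -1.0]]
force: [0.6, -17.2, 22.6]
gripper_width: 0.004
finger_force: 11.1
```

```bash
python3 -c "
from h import *
st()"
```

```text
t 40.7 p [ 630.1 -198.9  170.2] F [  0.6 -17.2  22.6] T [-3.59 -0.17 -0.06] w 0.004 ff 11.149629056453705 yaw_y 0.091
```

>>> jog_arm(moves=[[[0, -0.2, 0, -0.6, 0, 0, 0], [0, 0, 0, -1.2, 0, 0, 0], [0, 1.1, 0, 0, 0, 0, 0], [0, 0.9, 0, 0, 0, 0, 0], [0, 0, 0, 0.6, 0, 0, 0], [0, 0, 0, 0.4, 0, 0, 0], [0, 0, 0, 0, 0, 0, 0]]])

```text
time: 41.4
ee_pos: [627.2, -176.7, 175.5]
tool_rot: [[-0.094, 0.996, -0.006], [0.996, 0.094, -0.001], [-0.0, -0.006, -1.0]]
force: [-0.9, -0.2, -1.2]
gripper_width: 0.001
finger_force: 0.0
```

Run:
```python
from fit import *
st();p=optics.get_image("scene")
for x in pinpoint("handle_grip",p)[:3]:print(x)
for x in trace("handle",p)[:3]:
  ys,xs=np.nonzero(x["mask"]);i=ys.argsort()[:25];print("mask",x["confidence"],len(xs),xs[i].mean(),ys[i].mean(),xs.min(),xs.max(),ys.min(),ys.max())
d=np.array([np.cos(-1.476),np.sin(-1.476)])
for h in np.arange(0.1,1.05,.1):
  th=np.radians(21.8)+h;L=30+81*np.cos(th);Z=92+81*np.sin(th);print(h.round(1),round(L),round(Z),proj(p,[*(np.array([621,-104])+L*d),Z]).round(1))
print("tip",proj(p,np.array(manip.observe()["ee_pos"])-[0,0,14]))
```

```text
t 41.4 p [ 627.2 -176.7  175.5] F [-0.9 -0.2 -1.2] T [ 0.07 -0.    0.02] w 0.001 ff 0.0 yaw_y 0.094
{'location': [289.4, 160.5], 'confidence': 0.55}
mask 0.51 93 288.68 159.44 274 292 158 179
0.1 102 129 [292.  164.3]
0.2 98 136 [291.2 162.6]
0.3 93 143 [290.2 161.2]
0.4 88 149 [289.1 159.9]
0.5 82 154 [287.8 158.8]
0.6 75 159 [286.4 157.9]
0.7 68 163 [284.9 157.2]
0.8 61 167 [283.3 156.8]
0.9 53 170 [281.6 156.6]
1.0 45 172 [279.8 156.6]
tip [286.07641572 157.18573775]
```

>>> jog_arm(moves=[[[0, -1.2, 0, 0, 0, 0, 0], [0, 0, 0, 0.5, 0, 0, 0], [0, -0.3, 0, 0.4, 0, 0, 0], [0, -0.4, 0, 0.5, 0, 0, 0], [0, 0, 0, 0, 0, 0, 0]]])

```text
time: 42.05
ee_pos: [629.4, -197.8, 162.7]
tool_rot: [[-0.092, 0.996, -0.003], [0.996, 0.092, -0.003], [-0.003, -0.003, -1.0]]
force: [0.6, -4.2, 5.5]
gripper_width: 0.002
finger_force: 2.9
```

```bash
python3 -c "
from h import *
st()"
```

```text
t 42.05 p [ 629.4 -197.8  162.7] F [ 0.6 -4.2  5.5] T [-0.92 -0.07  0.04] w 0.002 ff 2.8655245900154114 yaw_y 0.093
```

>>> jog_arm(moves=[[[0, -0.4, 0, 0.5, 0, 0, 0], [0, -0.35, 0, 0.5, 0, 0, 0], [0, -0.25, 0, 0.4, 0, 0, 0], [0, 0, 0, 0, 0, 0, 0]]])

```text
time: 42.45
ee_pos: [630.2, -207.3, 148.5]
tool_rot: [[-0.093, 0.996, -0.004], [0.996, 0.093, -0.003], [-0.002, -0.004, -1.0]]
force: [-0.0, -2.0, 3.4]
gripper_width: 0.002
finger_force: 1.6
```

```bash
python3 -c "
from h import *
st()"
```

```text
t 42.45 p [ 630.2 -207.3  148.5] F [-0.  -2.   3.4] T [-0.55 -0.03  0.  ] w 0.002 ff 1.6390183568000793 yaw_y 0.093
```

>>> jog_arm(moves=[[[0, -0.1, 0, 0.3, 0, 0, 0], [0, -0.05, 0, 0.2, 0, 0, 0], [0, 0, 0, 0.1, 0, 0, 0], [0, 0, 0, 0, 0, 0, 0]]])

```text
time: 42.85
ee_pos: [630.5, -208.4, 142.9]
tool_rot: [[-0.093, 0.996, -0.003], [0.996, 0.093, -0.003], [-0.002, -0.003, -1.0]]
force: [1.0, -5.2, 7.7]
gripper_width: -0.0
finger_force: 3.5
```

>>> jog_arm(moves=[[[0, 0, 0, 0.15, 0, 0, 0], [0, 0, 0, 0.1, 0, 0, 0], [0, 0, 0, 0, 0, 0, 0]]])

```text
time: 43.15
ee_pos: [631.1, -208.7, 141.7]
tool_rot: [[-0.093, 0.996, -0.001], [0.996, 0.093, -0.003], [-0.003, -0.001, -1.0]]
force: [-2.6, -5.2, 22.4]
gripper_width: -0.001
finger_force: 10.9
```

```bash
python3 -c "
from h import *
st()"
```

```text
t 43.15 p [ 631.1 -208.7  141.7] F [-2.6 -5.2 22.4] T [-1.35  0.29 -0.02] w -0.001 ff 10.895481258630753 yaw_y 0.093
```

>>> jog_arm(moves=[[[0, 0, 0, 0.05, 0, 0, 0], [0, 0, 0, 0, 0, 0, 0], [0, 0, 0, -0.5, 0, 0, 0], [0, 0, 0, -2, 0, 0, 0], [0, 0, 0, -4, 0, 0, 0], [0, 0, 0, -3, 0, 0, 0], [0, 0, 0, 0, 0, 0, 0]]])

```text
time: 43.85
ee_pos: [631.9, -207.2, 238.2]
tool_rot: [[-0.094, 0.996, 0.001], [0.996, 0.094, -0.002], [-0.002, 0.001, -1.0]]
force: [-0.7, 0.4, 0.1]
gripper_width: 0.002
finger_force: 0.0
```

Run:
```python
from fit import *
st();p=optics.get_image("scene");t=optics.get_image("top")
for n in("handle_grip","holder_socket","head_pad","holder_tail","handle_hinge"):
  print(n,[(np.round(x["location"],1),round(x["confidence"],2)) for x in pinpoint(n,p)[:1]])
for x in trace("handle",p)[:1]:
  ys,xs=np.nonzero(x["mask"]);print("mask",x["confidence"],len(xs),xs.min(),xs.max(),ys.min(),ys.max())
d=np.array([np.cos(-1.476),np.sin(-1.476)])
print("exp handle down",proj(p,[*(np.array([621,-104])+105*d),122]),fit(H,[t],50,(621,-104,-1.476),show=0))
```

```text
t 43.85 p [ 631.9 -207.2  238.2] F [-0.7  0.4  0.1] T [ 0.02 -0.04  0.02] w 0.002 ff 0.0 yaw_y 0.094
handle_grip [(array([295.2, 167.9]), 0.57)]
holder_socket [(array([270.2, 187.6]), 0.87)]
head_pad [(array([264.6, 183.2]), 0.73)]
holder_tail [(array([186.5, 283.2]), 0.67)]
handle_hinge [(array([276.1, 175.2]), 0.43)]
mask 0.41 114 275 296 162 179
exp handle down [292.66874236 166.06061385] [ 615.68923066 -104.34562012   -1.530993  ]
```

The handle is down, and the socket and pad sit where the seated arm should have them.

```bash
python3 -c "
from workcell import close_job
print(close_job())"
```

```text
the job is handed in; nothing more can be done
None
```

The job is handed in with no verdict returned: by force readings and camera checks the holder arm sits on the ball, was held home at about 19 N for over a second, and is locked (handle down to its stop) and released. I never felt a distinct snap past the catches, didn't re-check the bystanders at the end, and viewed 11 pictures against the limit of 10.

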